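# Restock the pull-out tray under the nursery riser shelf

## Robot

A 7-joint arm with a two-finger parallel gripper is mounted at the origin on the work surface. World frame = base frame: x ahead of the robot, y to its left, z up, the work surface at z = 0. Lengths are in m, angles in rad, forces in N, time in s.
With the tool pointing down it reaches from about 0.35 to 0.9 m from the base axis. Payload 8.1 kg.
Tool frame: the origin (TCP) lies at the very end of the fingers, on their centre line; the grasp point (between the pads) lies 19 mm behind it; z points along the fingers, y is the line along which they close (so a half turn about z gives the same grasp; the last joint's range is limited). The gripper opens to 92 mm and grips with 3 to 60 N. Pads are 19 mm wide; open, the fingers measure 130 mm over their backs; the gripper's body (75 mm by 190 mm) begins 47 mm behind the grasp point.
Start: joints at [-1.402, 0.434, 0.025, 1.573, -0.012, 1.134, -0.075], TCP at [0.168, 0.602, 0.227] pointing down, gripper open.
Joint ranges: [-2.62, 2.62], [-0.44, 2.09], [-1.27, 1.32], [0.08, 2.57], [-1.32, 4.46], [0.12, 2], [-2.74, 2.74]. Speed limits (rad/s): [2.22, 2.22, 3.01, 3.01, 3.14, 3.14, 3.14].

## Interface

Orientations are given as a rotation vector (axis times angle).
In Python, from cell import arm gives the robot as it stands.
- The arm moves only by the tool carry_out, never from a script. Its argument "commands" is a list of rows, each a list of 7 numbers: the opening, from 0 (shut) to 1 (fully open), then the shift along the tool's x, y, z each as a share of 0.025 m, from -1 to 1, then the turn, a rotation vector about the tool's x, y, z each as a share of 0.1 rad, from -1 to 1. A call has 1 to 8 rows; each row shifts and turns the commanded pose from where the row before left it, along the tool's axes as they then stand; what a row does not reach is not made up. A row lasts 1/10 s, in which the tool goes at most 50 mm and 8.59 degrees, less where a joint would pass 70% of its speed; a pose out of reach is approached as far as the arm can. A call with a number of a shift or a turn outside -1 to 1 is refused whole. A call with a gripper value outside its range is refused whole. The fingers move at their own pace and stop on an object; "squeeze" is the grip in N (left out, the last holds). Time passes only in rows, so rows that do not move let the fingers close. It gives the time, the measured TCP pose, the force, the opening and the grip force at its end, in the units of the state.
- arm.observe(): the state, without advancing time (a new reading comes with each control period).
- arm.get_image(name): name is "side" or "top" or "wrist"; returns a dict with "pixels" (480x640x3 uint8, red, green, blue), "range_z" (480x640 float32, m along the optical axis (not along the pixel's ray), 0 where there is no reading), "mtx" (3x3 intrinsics, pixels), "R" (3x3) and "t" (3): a world point X has camera coordinates R X + t; the wrist camera has in their place "tool_from_camera" (4x4, takes a point from camera to tool coordinates, whose origin is the TCP and whose axes are the flange's). Camera axes: x right, y down, z forward; pixel columns grow to the right and rows downward; lengths in m; the calibration is good to about 2 mm. A picture is of the moment at which its call begins: read the wrist's pose just before it.
- arm.sign_off(): hands the job in; it is judged then, once.
The state is a dict: "clock": time; "joints": joint angles; "dq": joint speeds; "joint_efforts": joint torques, N m; "position": TCP position; "ee_rot": TCP orientation; "force": force on the tool from outside, world axes, zero at the start; "ft_torque": the same for the moment, N m; "width": opening from 0.0 (shut) to 1.0 (fully open); "gripper_force": force on a finger pad.
Only numpy, scipy, OpenCV 4.12 (cv2) and the standard library are available. Lean on these libraries where they do the work, as an engineer would, in place of code of your own. Each camera call takes 0.05 s, during which the arm holds its last target. There are 200 camera calls.

## Task

Pull the slatted wooden tray by its handle right out from under the little riser shelf, stand the tin that is on it up on top of the shelf, and lay every carton (three or four) on the tray in one pinwheel layer: one along each edge, so that, going clockwise round the tray as seen from above, each carton starts in a corner and its far end meets the side of the next, with a finger well as wide as a carton left open in the middle (with three cartons, one edge stays empty). When they all lie in place on the pulled-out tray, slide it back under the shelf, fully home against the stop. Do not disturb the bottle, the comb, the ring toy or the thermometer, and put right whatever gets knocked out of place.

Things in the scene. Friction and masses are not known exactly. Their poses are not given: they have to be found in the camera images.
- riser: small fixed spruce riser shelf on the table: board 230 (its x) by 160 mm (its y, from -90 to +70 mm), underside 92 and top 110 mm above the table, on four 18 mm legs whose inner faces are at x = -97 and +97 mm. Origin on the table, z up. The tray goes in and out only through the open end, towards +y; its axes are then parallel to the shelf's
- riser_stop (a point): middle of the lower edge of the back stop (30 mm high) under the riser shelf, at y = -80 mm in the shelf's frame; axes as the shelf's. Two guide strips 20 mm high, inner faces at x = -87 and +87 mm, run from here to the open end 150 mm away; the tray has 5 mm play on each side. Fully home, the tray touches the stop and its origin is 82 mm from here
- tray: loose slatted wooden tray, about 500 g: flat deck 164 x 164 mm without rim, top 25 mm above the table, on two 12 mm runners. Origin at the centre of its underside, z up, bow handle at its +y end. It starts under the shelf, up to 25 mm short of home, with the tin on it; it is clear of the shelf when its origin is at y = +152 mm or more in the shelf's frame (home: +2 mm)
- tray_bar (a point): middle of the tray's handle bar: 100 mm long (tray x), 12 mm wide (tray y), 43 to 57 mm above the table, 155 mm from the tray's origin towards its +y, 67 mm of free space between bar and deck. Two 12 mm posts under it at x = -44 and +44 mm stand on arms at deck height. Axes as the tray's
- tray_place1 (a point): a point of the tray, 25 mm above its deck, at x +26.5, y -51.5 mm in the tray's frame: the middle of a carton lying in this place of the pinwheel, with its length along the tray's x. Places 1 to 4 make the clockwise pinwheel, with 3 mm gaps. Axes as the tray's
- tray_place2 (a point): a point of the tray, 25 mm above its deck, at x +51.5, y +26.5 mm in the tray's frame: the middle of a carton lying in this place of the pinwheel, with its length along the tray's y. Places 1 to 4 make the clockwise pinwheel, with 3 mm gaps. Axes as the tray's
- tray_place3 (a point): a point of the tray, 25 mm above its deck, at x -26.5, y +51.5 mm in the tray's frame: the middle of a carton lying in this place of the pinwheel, with its length along the tray's x. Places 1 to 4 make the clockwise pinwheel, with 3 mm gaps. Axes as the tray's
- tray_place4 (a point): a point of the tray, 25 mm above its deck, at x -51.5, y -26.5 mm in the tray's frame: the middle of a carton lying in this place of the pinwheel, with its length along the tray's y. Places 1 to 4 make the clockwise pinwheel, with 3 mm gaps. Axes as the tray's
- tray_well (a point): a point of the tray, 25 mm above the middle of its deck: the middle of the finger well (53 mm square) that the pinwheel leaves open. Axes as the tray's
- tin: lidded round aluminium tin, 64 mm across the lid, 40 mm high, about 120 g, standing on the tray at the start. Origin at its middle, 20 mm above what it stands on; z along its axis. Its new place is anywhere on top of the riser shelf, standing flat
- carton1: plain brown cardboard carton with a paper tape band along it, 100 (its x) x 50 x 50 mm, about 150 g, lying loose on the table. Square in section: any long face may be down. Origin at its middle, 25 mm above what it lies on. The cartons are alike and interchangeable; three or four are there, an absent one reads None
- carton2: plain brown cardboard carton with a paper tape band along it, 100 (its x) x 50 x 50 mm, about 150 g, lying loose on the table. Square in section: any long face may be down. Origin at its middle, 25 mm above what it lies on. The cartons are alike and interchangeable; three or four are there, an absent one reads None
- carton3: plain brown cardboard carton with a paper tape band along it, 100 (its x) x 50 x 50 mm, about 150 g, lying loose on the table. Square in section: any long face may be down. Origin at its middle, 25 mm above what it lies on. The cartons are alike and interchangeable; three or four are there, an absent one reads None
- carton4: plain brown cardboard carton with a paper tape band along it, 100 (its x) x 50 x 50 mm, about 150 g, lying loose on the table. Square in section: any long face may be down. Origin at its middle, 25 mm above what it lies on. The cartons are alike and interchangeable; three or four are there, an absent one reads None
- bottle: bystander: glass bottle with twist cap, 58 mm across, 150 mm high, standing beyond the cartons. Origin at the centre of its underside
- comb: bystander: pink plastic comb lying flat beyond the tray, 150 x 34 x 6 mm, length along its x. Origin at the centre of its underside
- ringtoy: bystander: beech stacking ring toy, 90 mm across the foot, 122 mm high, standing beyond the cartons. Origin at the centre of its underside
- thermometer: bystander: small white plastic dial thermometer with a knob, 64 mm wide (its y), 30 mm deep, 77 mm high, standing on top of the riser shelf near the end of the board at the shelf's +x. Origin at the centre of its underside
Not all that is in view belongs to the job. What is shaped like the carton4 but blue is not meant. What is shaped like the tin but pink or purple is not meant.

How it is judged:
By the outcome, as a careful person would: the job done as asked, in the order asked, and still so for the second after the job is handed in, with the robot touching nothing.
Of carton1, carton2, carton3, carton4 only 3 to 4 are there at a start; the rules pass over those that are not, and their reading is None.
At some moment in a run one of carton1, carton2, carton3, carton4 may be knocked a few centimetres aside while the robot is not near it.
Once in a run the grip may slacken for a moment while it holds something.
It also fails if it takes over 210 s, if anything falls off the work surface, if the arm or the gripper's body presses on something with over 40 N, if the wrist force passes 120 N, or if a joint passes its speed limit or range.

## Working session

There is one attempt and no reset: what is moved stays moved. The work goes in short steps, Python scripts to look and compute and a tool call to move; the robot and the scene stay as the last step left them, time stands still between calls to the robot, and variables do not carry over. Pictures are saved under pics/ and viewed, at most 14 in all, crops included, and the job is handed in when it is done.

Besides the shell and the picture viewer there is one more tool, called after "Request:" as a command line: name --pt "numbers of a row" for each row, then --argument value for the rest. carry_out: Moves the arm, as the interface text tells. Shift numbers are shares of 0.025 m and turn numbers shares of 0.1 rad, none past 1 either way. Its arguments: {"type":"object","properties":{"commands":{"type":"array"},"squeeze":{"type":"number"}},"required":["commands"]}

```bash
ls; mkdir -p pics
python3 - <<'E'
from cell import arm
import cv2,numpy as np
print({k:np.round(v,3) for k,v in arm.observe().items()})
for n in("top","side"):
    d=arm.get_image(n);cv2.imwrite(f"pics/{n}0.png",d["pixels"][:,:,::-1]);np.savez(f"{n}0.npz",**d)
    print(n,d["mtx"].round(1).tolist(),d["R"].round(3).tolist(),d["t"].round(3).tolist())
E
```

```text
pics
{'clock': np.float64(0.0), 'joints': array([-1.402,  0.435,  0.025,  1.574, -0.012,  1.134, -0.075]), 'dq': array([ 0.001,  0.002, -0.001, -0.   , -0.001, -0.003, -0.001]), 'joint_efforts': array([-1.0000e-03, -6.6788e+01,  9.8500e-01, -3.1444e+01, -6.0000e-02,
        4.3000e-02,  0.0000e+00]), 'position': array([0.168, 0.602, 0.226]), 'ee_rot': array([-4.260e-01, -3.113e+00,  2.000e-03]), 'force': array([0.181, 0.066, 0.463]), 'ft_torque': array([ 0.013, -0.037,  0.019]), 'gripper_force': np.float64(0.0), 'width': np.float64(1.0)}
top [[461.2, 0.0, 316.4], [0.0, 461.2, 244.5], [0.0, 0.0, 1.0]] [[-0.024, -1.0, 0.008], [-0.99, 0.023, -0.138], [0.138, -0.011, -0.99]] [-0.035, 0.567, 1.12]
side [[501.1, 0.0, 312.1], [0.0, 501.1, 248.5], [0.0, 0.0, 1.0]] [[-0.998, -0.064, 0.003], [-0.047, 0.704, -0.708], [0.043, -0.707, -0.706]] [0.587, 0.122, 1.162]
```

View pics/top0.png

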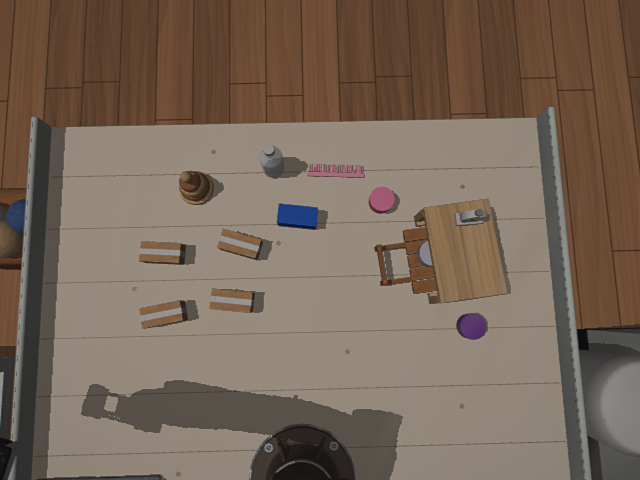

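View pics/side0.png

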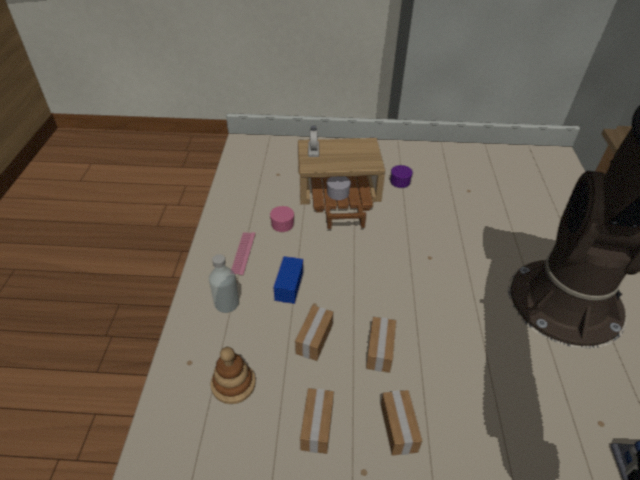

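The top view shows these candidates:
- **Cartons, brown with tape:** (162,253), (240,244), (232,300) and (163,314). The blue box at (298,216) is a decoy.
- **Tin, silver:** (428,253), on the tray. The pink (382,200) and purple (472,326) tins are decoys.
- **Handle bar:** (381,265).
- **Shelf:** (465,250).

Next I measure them.

```bash
cat > h.py <<'E'
import cv2,numpy as np
from cell import arm
from scipy.spatial.transform import Rotation as Ro
def cam(n):
    s=arm.observe(); d=arm.get_image(n)
    if n=="wrist":
        T=d["tool_from_camera"]; R0=Ro.from_rotvec(s["ee_rot"]).as_matrix()
        d["Rw"]=R0@T[:3,:3]; d["c"]=R0@T[:3,3]+s["position"]
    else: d["Rw"]=d["R"].T; d["c"]=-d["R"].T@d["t"]
    v,u=np.mgrid[:480,:640]
    K=d["mtx"]; z=d["range_z"]
    P=np.stack([(u-K[0,2])/K[0,0]*z,(v-K[1,2])/K[1,1]*z,z],-1)@d["Rw"].T+d["c"]
    P[z==0]=np.nan; d["P"]=P; d["hsv"]=cv2.cvtColor(d["pixels"],cv2.COLOR_RGB2HSV)
    return d
def blobs(d,mask,amin=60):
    n,l,st,ce=cv2.connectedComponentsWithStats(mask.astype(np.uint8)); o=[]
    for i in range(1,n):
        if st[i,4]>=amin:
            q=d["P"][l==i]; r=cv2.minAreaRect(q[:,:2].astype(np.float32))
            (x,y),(w,h),a=r
            if w<h: w,h,a=h,w,a+90
            o.append(dict(px=ce[i].round(0),xy=(round(x,4),round(y,4)),z=round(float(np.nanmedian(q[:,2])),4),size=(round(w,4),round(h,4)),ang=round((a+90)%180-90,1),n=st[i,4]))
    return o
def zm(d,a,b): 
    z=d["P"][:,:,2]; return (z>a)&(z<b)
def shot(d,f,box=None,s=1):
    im=d["pixels"][:,:,::-1]
    if box: im=im[box[1]:box[3],box[0]:box[2]]
    cv2.imwrite("pics/"+f,cv2.resize(im,None,fx=s,fy=s))
def tool(): # how far from here to a target: tool axes
    s=arm.observe(); return s["position"],Ro.from_rotvec(s["ee_rot"])
E
python3 - <<'E'
from h import *
p,R=tool(); print("tool axes cols",R.as_matrix().round(3).tolist())
for n in("top","side"):
    d=cam(n); print(n,"cam at",d["c"].round(3)); H=d["hsv"]
    tb=d["P"][(abs(d["P"][:,:,2])<.02)][:,2]; print("table z med",np.median(tb).round(4), tb.std().round(4))
    for nm,a,b in(("carton",.042,.057),("shelf",.102,.118),("bar",.050,.064),("tin",.058,.072),("deck",.02,.031)):
        for o in blobs(d,zm(d,a,b)): print(nm,o)
d=cam("side"); shot(d,"crop1.png",(270,110,430,250),4)
E
```

```text
tool axes cols [[-0.963, 0.268, -0.0], [0.268, 0.963, -0.001], [-0.0, -0.001, -1.0]]
top cam at [ 0.405 -0.036  1.188]
table z med 0.0005 0.0033
carton {'px': array([562., 298.]), 'xy': (0.4505, -0.6516), 'z': 0.0495, 'size': (0.9103, 0.0073), 'ang': 0.0, 'n': np.int32(1204)}
carton {'px': array([ 31., 302.]), 'xy': (0.4684, 0.6508), 'z': 0.0495, 'size': (0.8759, 0.0082), 'ang': 0.0, 'n': np.int32(1339)}
carton {'px': array([197., 188.]), 'xy': (0.7203, 0.253), 'z': 0.0535, 'size': (0.0645, 0.0412), 'ang': -40.6, 'n': np.int32(116)}
carton {'px': array([297., 215.]), 'xy': (0.6413, -0.0023), 'z': 0.0501, 'size': (0.1001, 0.0514), 'ang': 83.1, 'n': np.int32(792)}
carton {'px': array([239., 243.]), 'xy': (0.5724, 0.1438), 'z': 0.0503, 'size': (0.1005, 0.0505), 'ang': 72.6, 'n': np.int32(812)}
carton {'px': array([160., 252.]), 'xy': (0.5556, 0.34), 'z': 0.0504, 'size': (0.1028, 0.0507), 'ang': 85.9, 'n': np.int32(827)}
carton {'px': array([381., 264.]), 'xy': (0.5108, -0.209), 'z': 0.0551, 'size': (0.1005, 0.013), 'ang': 7.2, 'n': np.int32(128)}
carton {'px': array([231., 300.]), 'xy':
[... 10280 characters left out ...]
0257, 'size': (0.0508, 0.0085), 'ang': -8.9, 'n': np.int32(72)}
deck {'px': array([379., 364.]), 'xy': (0.4397, 0.2129), 'z': 0.026, 'size': (0.0495, 0.004), 'ang': -7.9, 'n': np.int32(79)}
deck {'px': array([233., 391.]), 'xy': (0.726, 0.2872), 'z': 0.0279, 'size': (0.0745, 0.029), 'ang': 8.5, 'n': np.int32(108)}
deck {'px': array([399., 441.]), 'xy': (0.4161, 0.3618), 'z': 0.0248, 'size': (0.0862, 0.0403), 'ang': -44.4, 'n': np.int32(122)}
deck {'px': array([313., 446.]), 'xy': (0.5612, 0.3896), 'z': 0.0258, 'size': (0.0489, 0.0041), 'ang': -4.4, 'n': np.int32(70)}
deck {'px': array([628., 457.]), 'xy': (0.008, 0.3715), 'z': 0.0266, 'size': (0.0224, 0.0078), 'ang': 85.2, 'n': np.int32(67)}
```

View pics/crop1.png

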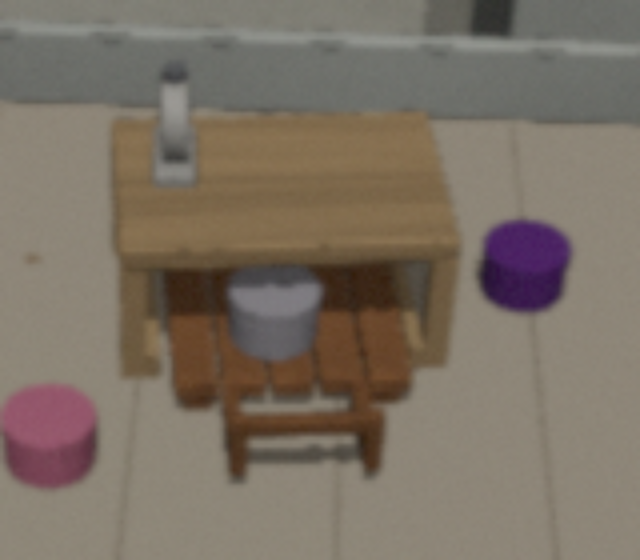

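The crop confirms the silver tin on the tray at crop (275,310) and the bar at crop (305,425). The pink and purple tins stand off the tray. Next I work out the reach to the bar.

```bash
cat >> h.py <<'E'
def goto(x,y,z,yaw,half=True):
    "yaw: world angle (deg) of tool y. Prints turn (x0.1rad) and shift after turn (x25mm)"
    p,R=tool(); M=R.as_matrix(); cur=np.degrees(np.arctan2(M[1,1],M[0,1]))
    dy=(yaw-cur+180)%360-180
    if half: dy=(yaw-cur+90)%180-90
    a=np.radians(cur+dy); Y=np.array([np.cos(a),np.sin(a),0]); Z=np.array([0,0,-1.]); X=np.cross(Y,Z)
    d=np.array([x,y,z])-p
    err=(R.inv()*Ro.from_matrix(np.stack([X,Y,Z],1))).as_rotvec()
    print("yaw now %.1f pos %s | turn/0.1"%(cur,p.round(4)),(err/.1).round(2),"shift/25mm",(np.array([X,Y,Z])@d/.025).round(2))
def shelf():
    a=np.radians(6.85); return np.array([.5354,-.3885]),np.array([[np.cos(a),-np.sin(a)],[np.sin(a),np.cos(a)]])
E
python3 -c "
from h import *
goto(.511,-.209,.10,96.9)"
```

```text
yaw now 74.4 pos [0.1678 0.6018 0.2264] | turn/0.1 [-0.01 -0.   -3.92] shift/25mm [ -9.73 -33.85   5.06]
```

Request:
carry_out --pt "0.4 0 0 0 0 0 -0.98" --pt "0.4 0 0 0 0 0 -0.98" --pt "0.4 0 0 0 0 0 -0.98" --pt "0.4 0 0 0 0 0 -0.98" --pt "0.4 -0.29 -1 0 0 0 0" --pt "0.4 -0.29 -1 0 0 0 0" --pt "0.4 -0.29 -1 0 0 0 0" --pt "0.4 -0.29 -1 0 0 0 0"

```text
clock: 1.05
position: [0.2089, 0.5052, 0.2266]
ee_rot: [-0.189, 3.136, -0.0]
force: [1.2, 0.3, 0.5]
width: 0.411
gripper_force: 0.0
```

Request:
carry_out --pt "0.4 -0.29 -1 0 0 0 0" --pt "0.4 -0.29 -1 0 0 0 0" --pt "0.4 -0.29 -1 0 0 0 0" --pt "0.4 -0.29 -1 0 0 0 0" --pt "0.4 -0.29 -1 0 0 0 0" --pt "0.4 -0.29 -1 0 0 0 0" --pt "0.4 -0.29 -1 0 0 0 0" --pt "0.4 -0.29 -1 0 0 0 0"

```text
clock: 1.85
position: [0.2904, 0.3136, 0.2268]
ee_rot: [-0.189, 3.136, 0.0]
force: [0.0, 0.0, -0.6]
width: 0.402
gripper_force: 0.0
```

Request:
carry_out --pt "0.4 -0.29 -1 0 0 0 0" --pt "0.4 -0.29 -1 0 0 0 0" --pt "0.4 -0.29 -1 0 0 0 0" --pt "0.4 -0.29 -1 0 0 0 0" --pt "0.4 -0.29 -1 0 0 0 0" --pt "0.4 -0.29 -1 0 0 0 0" --pt "0.4 -0.29 -1 0 0 0 0" --pt "0.4 -0.29 -1 0 0 0 0"

```text
clock: 2.65
position: [0.3719, 0.122, 0.2269]
ee_rot: [-0.189, 3.136, 0.0]
force: [0.6, 1.6, 0.7]
width: 0.4
gripper_force: 0.0
```

Request:
carry_out --pt "0.4 -0.29 -1 0 0 0 0" --pt "0.4 -0.29 -1 0.5 0 0 0" --pt "0.4 -0.29 -1 0.8 0 0 0" --pt "0.4 -0.29 -1 0.8 0 0 0" --pt "0.4 -0.29 -0.9 0.8 0 0 0" --pt "0.4 -0.29 -0.5 0.5 0 0 0" --pt "0.4 0 0 0 0 0 0" --pt "0.4 0 0 0 0 0 0"

```text
clock: 3.45
position: [0.4308, -0.0057, 0.1417]
ee_rot: [0.187, -3.135, 0.0]
force: [-0.4, 0.4, 1.0]
width: 0.4
gripper_force: 0.0
```

```bash
python3 -c "
from h import *
goto(.511,-.209,.031,96.9); s=arm.observe(); print(s['joints'].round(2),s['force'].round(1))
for n in('top','side'):
    d=cam(n)
    for o in blobs(d,zm(d,.05,.062)):
        if abs(o['size'][0]-.1)<.01: print(o['xy'],o['size'],o['ang'])
d=cam('wrist');shot(d,'w1.png');print(d['tool_from_camera'].round(3).tolist())
for o in blobs(d,zm(d,.048,.064)): print(o)
"
```

```text
yaw now 96.8 pos [ 0.4308 -0.0057  0.1417] | turn/0.1 [-0.   -0.01 -0.01] shift/25mm [-2.21 -8.46  4.43]
[-0.43  0.23  0.39  2.15 -0.12  0.78  1.72] [-0.4  0.4  1. ]
(0.6405, -0.0022) (0.0995, 0.0497) 82.5
(0.5722, 0.1438) (0.1007, 0.049) 72.4
(0.555, 0.3396) (0.1007, 0.0494) 85.9
(0.5107, -0.2089) (0.1, 0.0129) 6.7
(0.4317, 0.164) (0.0994, 0.0496) 82.8
(0.4022, 0.3334) (0.101, 0.0495) -79.9
(0.5119, -0.2088) (0.0991, 0.0181) 6.1
(0.6426, -0.0021) (0.1029, 0.0488) 83.0
(0.5736, 0.1443) (0.1019, 0.0498) 72.9
(0.4336, 0.1649) (0.1009, 0.0493) 83.0
(0.5571, 0.3401) (0.0999, 0.0498) 86.1
(0.4046, 0.3338) (0.1008, 0.0496) -79.7
[[-0.0, -0.967, -0.256, 0.068], [1.0, 0.0, -0.001, -0.0], [0.001, -0.256, 0.967, -0.157], [0.0, 0.0, 0.0, 1.0]]
{'px': array([554., 266.]), 'xy': (0.4334, 0.1636), 'z': 0.0493, 'size': (0.1009, 0.0493), 'ang': 83.0, 'n': np.int32(6970)}
{'px': array([ 36., 273.]), 'xy': (0.4845, -0.2104), 'z': 0.0549, 'size': (0.0453, 0.0138), 'ang': 12.9, 'n': np.int32(1007)}
{'px': array([ 56., 357.]), 'xy': (0.5468, -0.2006), 'z': 0.0544, 'size': (0.0319, 0.0048), 'ang': 7.9, 'n': np.int32(436)}
```

View pics/w1.png

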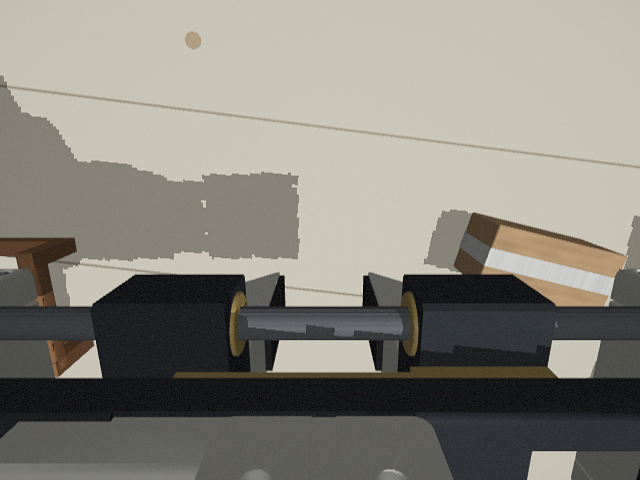

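The wrist view shows the bar at left (40,250) and a carton at right (540,260). The gripper body's long side runs along the closing direction.

Request:
carry_out --pt "0.4 -0.27 -1 0 0 0 0" --pt "0.4 -0.27 -1 0 0 0 0" --pt "0.4 -0.27 -1 0 0 0 0" --pt "0.4 -0.27 -1 0 0 0 0" --pt "0.4 -0.27 -1 0 0 0 0" --pt "0.4 -0.27 -1 0 0 0 0" --pt "0.4 -0.27 -1 0 0 0 0" --pt "0.4 -0.27 -1 0 0 0 0"

```text
clock: 4.4
position: [0.5094, -0.1978, 0.1424]
ee_rot: [-0.191, 3.135, 0.001]
force: [0.4, 0.6, 0.3]
width: 0.403
gripper_force: 0.0
```

Request:
carry_out --pt "0.4 -0.05 -0.46 0.2 0 0 0" --pt "0.4 0 0 0.9 0 0 0" --pt "0.4 0 0 0.9 0 0 0" --pt "0.4 0 0 0.9 0 0 0" --pt "0.4 0 0 0.9 0 0 0" --pt "0.4 0 0 0.6 0 0 0" --pt "0.4 0 0 0 0 0 0" --pt "0.4 0 0 0 0 0 0"

```text
clock: 5.2
position: [0.5112, -0.2083, 0.032]
ee_rot: [0.19, -3.136, -0.001]
force: [0.1, -0.5, 1.3]
width: 0.398
gripper_force: 0.0
```

Request:
carry_out --pt "0.05 0 0 0 0 0 0" --pt "0.05 0 0 0 0 0 0" --pt "0.05 0 0 0 0 0 0" --pt "0.05 0 0 0 0 0 0" --pt "0.05 0 0 0 0 0 0" --pt "0.05 0 0 0 0 0 0" --squeeze 30

```text
clock: 5.8
position: [0.5115, -0.209, 0.0321]
ee_rot: [-0.189, 3.135, 0.0]
force: [-0.7, 1.6, 5.2]
width: 0.128
gripper_force: 30.0
```

Request:
carry_out --pt "0.05 0 0.15 0 0 0 0" --pt "0.05 0 0.3 0 0 0 0" --pt "0.05 0 0.45 0 0 0 0" --pt "0.05 0 0.5 0 0 0 0" --pt "0.05 0 0.5 0 0 0 0" --pt "0.05 0 0.5 0 0 0 0" --pt "0.05 0 0.5 0 0 0 0" --pt "0.05 0 0.5 0 0 0 0"

```text
clock: 6.6
position: [0.501, -0.1237, 0.0318]
ee_rot: [-0.189, 3.136, -0.0]
force: [0.4, -4.8, 2.4]
width: 0.129
gripper_force: 30.0
```

Request:
carry_out --pt "0.05 0 0.5 0 0 0 0" --pt "0.05 0 0.5 0 0 0 0" --pt "0.05 0 0.5 0 0 0 0" --pt "0.05 0 0.45 0 0 0 0" --pt "0.05 0 0.3 0 0 0 0" --pt "0.05 0 0.2 0 0 0 0" --pt "0.05 0 0 0 0 0 0" --pt "0.05 0 0 0 0 0 0"

```text
clock: 7.4
position: [0.4935, -0.0625, 0.0318]
ee_rot: [0.19, -3.135, -0.003]
force: [-1.8, 2.0, 6.7]
width: 0.13
gripper_force: 30.0
```

Request:
carry_out --pt "0.4 0 0 0 0 0 0" --pt "0.4 0 0 0 0 0 0" --pt "0.4 0 0 0 0 0 0" --pt "0.4 0 0 -1 0 0 0" --pt "0.6 0 0 -1 0 0 0" --pt "0.8 0 0 -1 0 0 0" --pt "1 0 0 -1 0 0 0" --pt "1 0 0 -1 0 0 0"

```text
clock: 8.2
position: [0.4933, -0.0639, 0.1575]
ee_rot: [0.188, -3.135, -0.0]
force: [0.7, -1.1, -0.4]
width: 0.694
gripper_force: 0.0
```

```bash
cat > scene.py <<'E'
from h import *
def scene():
    o0,RS=shelf()
    for n in("top","side"):
        d=cam(n)
        for nm,a,b in(("crt/bar",.046,.060),("tin",.06,.07),("deck",.021,.029),("shelf",.104,.116),("hi",.07,.082)):
            for o in blobs(d,zm(d,a,b),80):
                x,y=o["xy"]
                if .3<x<.85 and abs(y)<.55 and o["size"][1]>.008: print(n,nm,o["xy"],o["size"],o["ang"],o["z"],"shelf",(RS.T@(np.array([x,y])-o0)).round(4))
if __name__=="__main__": scene()
E
python3 scene.py; python3 -c "
from h import *
print(arm.observe()['position'])
goto(.535,-.19,.12,6.9)"
```

```text
top crt/bar (0.7221, 0.2551) (0.0646, 0.0473) -41.3 0.0549 shelf [0.2621 0.6167]
top crt/bar (0.6413, -0.0014) (0.0981, 0.0506) 82.4 0.0504 shelf [0.1513 0.3717]
top crt/bar (0.5722, 0.1443) (0.1005, 0.0499) 72.9 0.0504 shelf [0.1001 0.5246]
top crt/bar (0.5551, 0.3402) (0.102, 0.0503) 85.8 0.0506 shelf [0.1065 0.7211]
top crt/bar (0.4316, 0.164) (0.1008, 0.0498) 83.0 0.0504 shelf [-0.0372  0.5609]
top crt/bar (0.4023, 0.3334) (0.1023, 0.0499) -79.6 0.0506 shelf [-0.046   0.7326]
top tin (0.5189, -0.202) (0.0623, 0.0327) 7.1 0.0649 shelf [0.0059 0.1871]
top deck (0.548, -0.2419) (0.1046, 0.0971) -83.1 0.025 shelf [0.03   0.1441]
top deck (0.4794, -0.2308) (0.1442, 0.0302) -83.0 0.0253 shelf [-0.0368  0.1633]
top deck (0.4452, -0.2268) (0.1586, 0.0302) -83.0 0.0252 shelf [-0.0703  0.1713]
top shelf (0.776, 0.0577) (0.0472, 0.0369) -67.8 0.1087 shelf [0.2921 0.4143]
top shelf (0.5358, -0.3987) (0.2303, 0.1619) 7.0 0.1101 shelf [-0.0008 -0.0102]
top hi (0.7248, 0.2596) (0.0528, 0.0451) -53.9 0.0789 shelf [0.2653 0.6209]
side crt/bar (0.5242, -0.164) (0.055, 0.0211) -10.5 0.0524 shelf [0
[... 650 characters left out ...]
0442  0.7325]
side tin (0.531, -0.1824) (0.0672, 0.0384) -71.5 0.0646 shelf [0.0202 0.2052]
side deck (0.51, -0.1939) (0.2145, 0.1644) -82.9 0.0252 shelf [-0.002   0.1962]
side deck (0.719, 0.2849) (0.0745, 0.0286) 25.4 0.026 shelf [0.2626 0.6467]
side shelf (0.5889, -0.3914) (0.1651, 0.125) -83.0 0.1102 shelf [ 0.0528 -0.0093]
side shelf (0.7795, 0.0644) (0.0451, 0.036) 24.2 0.1092 shelf [0.2964 0.4206]
side hi (0.7747, 0.0759) (0.0565, 0.0259) 21.4 0.0762 shelf [0.293  0.4325]
side hi (0.7287, 0.2662) (0.0527, 0.0454) 21.2 0.0788 shelf [0.27  0.627]
[ 0.49534669 -0.06412621  0.15936779]
yaw now 96.9 pos [ 0.4953 -0.0641  0.1594] | turn/0.1 [ 0.04  0.04 15.7 ] shift/25mm [-5.19  0.97  1.57]
```

Request:
carry_out --pt "1 -0.06 -0.99 0 0 0 0" --pt "1 -0.06 -0.99 0 0 0 0" --pt "1 -0.06 -0.99 0 0 0 0" --pt "1 -0.06 -0.99 0 0 0 0" --pt "1 -0.06 -0.99 0 0 0 0" --pt "1 0 0 0 0 0 0"

```text
clock: 8.9
position: [0.5154, -0.1896, 0.156]
ee_rot: [0.181, -3.136, 0.003]
force: [-0.5, -0.6, 0.7]
width: 1.001
gripper_force: 0.0
```

```bash
python3 -c "
from h import *
o0,RS=shelf()
for n in('wrist','top','side'):
    d=cam(n); print(n)
    for o in blobs(d,zm(d,.06,.07)&(d['hsv'][:,:,1]<90)): print(o['px'],o['xy'],o['size'],o['z'],o['n'])
    if n!='side':
        for o in blobs(d,zm(d,.047,.06)): print('bar',o['px'],o['xy'],o['size'],o['z'],o['ang'])
    if n!='wrist':
        print('thermo',[ (o['xy'],o['size'],o['z'],(RS.T@(np.array(o['xy'])-o0)).round(3)) for o in blobs(d,zm(d,.125,.2),30) if o['xy'][1]<-.3])
d=cam('wrist');shot(d,'w2.png')
goto(.5175,-.186,.032,96.9)"
```

```text
wrist
[119.  79.] (0.4236, -0.3327) (0.0185, 0.004) 0.0652 234
[328. 246.] (0.5195, -0.187) (0.0632, 0.063) 0.0643 5858
bar [126.  85.] (0.428, -0.3364) (0.0254, 0.0135) 0.0543 -36.6
bar [496. 227.] (0.4949, -0.0636) (0.1001, 0.0134) 0.0557 6.6
bar [327. 207.] (0.4944, -0.1899) (0.0506, 0.0127) 0.0563 -83.2
top
[568. 291.] (0.4527, -0.6585) (0.904, 0.0231) 0.0673 2141
[ 24. 302.] (0.4709, 0.6585) (0.8695, 0.0229) 0.0673 2027
bar [563. 297.] (0.4509, -0.651) (0.9057, 0.0081) 0.0534 -0.0
bar [ 30. 298.] (0.4694, 0.6509) (0.8747, 0.0074) 0.0535 -0.0
bar [196. 187.] (0.7221, 0.2549) (0.0647, 0.0481) 0.055 -41.3
bar [297. 215.] (0.6412, -0.0023) (0.0997, 0.0506) 0.0505 83.0
bar [239. 243.] (0.5721, 0.1441) (0.1014, 0.0501) 0.0504 72.4
bar [160. 252.] (0.5552, 0.34) (0.1015, 0.05) 0.0505 85.4
bar [323. 273.] (0.4925, -0.0629) (0.0994, 0.012) 0.057 6.9
bar [231. 300.] (0.4316, 0.1639) (0.1002, 0.0497) 0.0506 82.9
bar [161. 314.] (0.4023, 0.3339) (0.1017, 0.0498) 0.0507 -79.9
thermo [((0.6094, -0.409), (0.0597, 0.0207), 0.1708, array([ 0.071, -0.029]))]
side
[465.  60.] (0.0653, -1.1274) (0.4688, 0.0275) 0.0655 309
[550.  63.] (-0.2441, -1.1268) (0.1409, 0.0242) 0.0641 100
[280. 118.] (0.7353, -0.6575) (0.3442, 0.0303) 0.0661 402
[470. 125.] (0.1288, -0.6567) (0.6332, 0.0294) 0.0663 759
[344. 218.] (0.5197, -0.1863) (0.0669, 0.0611) 0.0653 359
[576. 301.] (0.0057, 0.0437) (0.1675, 0.0835) 0.0649 312
[225. 293.] (0.7772, 0.0765) (0.0554, 0.0233) 0.064 75
thermo [((0.0056, -1.1254), (0.5896, 0.0585), 0.1614, array([-0.614, -0.668])), ((0.6105, -0.4048), (0.0547, 0.0238), 0.1643, array([ 0.073, -0.025]))]
yaw now 96.9 pos [ 0.5156 -0.1847  0.1561] | turn/0.1 [ 0.01 -0.01  0.01] shift/25mm [-0.07 -0.06  4.96]
```

Request:
carry_out --pt "1 -0.13 -0.1 0.9 0 0 0" --pt "1 0 0 0.9 0 0 0" --pt "1 0 0 0.9 0 0 0" --pt "1 0 0 0.9 0 0 0" --pt "1 0 0 0.9 0 0 0" --pt "1 0 0 0.45 0 0 0" --pt "1 0 0 0 0 0 0" --pt "0.4 0 0 0 0 0 0" --squeeze 20

```text
clock: 9.9
position: [0.5199, -0.1877, 0.0335]
ee_rot: [-0.189, 3.136, 0.0]
force: [-0.4, 0.2, 0.9]
width: 0.955
gripper_force: 0.0
```

Request:
carry_out --pt "0.4 0 0 0 0 0 0" --pt "0.4 0 0 0 0 0 0" --pt "0.4 0 0 0 0 0 0" --pt "0.4 0 0 0 0 0 0" --pt "0.4 0 0 -0.5 0 0 0" --pt "0.4 0 0 -1 0 0 0" --pt "0.4 0 0 -1 0 0 0" --pt "0.4 0 0 -1 0 0 0"

```text
clock: 10.7
position: [0.5192, -0.1882, 0.122]
ee_rot: [0.188, -3.136, 0.0]
force: [0.5, 0.9, -1.2]
width: 0.685
gripper_force: 20.0
```

Request:
carry_out --pt "0.4 0 0 -1 0 0 0" --pt "0.4 0 0 -0.8 0 0 0" --pt "0.4 0 0 0 0 0 0"

```text
clock: 11.0
position: [0.5209, -0.1888, 0.1687]
ee_rot: [-0.188, 3.131, -0.002]
force: [-0.1, -0.2, -1.4]
width: 0.687
gripper_force: 20.0
```

```bash
python3 -c "
from h import *
o0,RS=shelf()
x,y=o0+RS@np.array([-.05,-.005]); print(x,y)
s=arm.observe(); print(s['width'],s['gripper_force'])
goto(x,y,.032+.085+.004,96.9)
d=cam('wrist')
for o in blobs(d,(d['range_z']<.2)&(d['hsv'][:,:,1]<60)&zm(d,.1,.22),300): print(o)"
```

```text
0.48635326209134105 -0.3994278314646282
0.686996678399998 19.999939820263535
yaw now 96.9 pos [ 0.5209 -0.1888  0.1687] | turn/0.1 [-0.02  0.05 -0.01] shift/25mm [ 2.38 -8.2   1.91]
{'px': array([324., 277.]), 'xy': (0.5019, -0.1915), 'z': 0.1989, 'size': (0.0979, 0.0259), 'ang': -82.8, 'n': np.int32(11601)}
{'px': array([323., 355.]), 'xy': (0.529, -0.1882), 'z': 0.1997, 'size': (0.0688, 0.0267), 'ang': -83.1, 'n': np.int32(5511)}
```

Request:
carry_out --pt "0.4 0.3 -1 0 0 0 0" --pt "0.4 0.3 -1 0 0 0 0" --pt "0.4 0.3 -1 0 0 0 0" --pt "0.4 0.3 -1 0 0 0 0" --pt "0.4 0.3 -1 0 0 0 0" --pt "0.4 0.3 -1 0 0 0 0" --pt "0.4 0.3 -1 0 0 0 0" --pt "0.4 0.28 -0.8 0 0 0 0"

```text
clock: 11.85
position: [0.4826, -0.3899, 0.1643]
ee_rot: [0.187, -3.134, -0.001]
force: [0.4, -0.8, -1.0]
width: 0.685
gripper_force: 20.0
```

Request:
carry_out --pt "0.4 0 -0.4 0 0 0 0" --pt "0.4 0 0 0.6 0 0 0" --pt "0.4 0 0 0.6 0 0 0" --pt "0.4 0 0 0.4 0 0 0" --pt "0.4 0 0 0.3 0 0 0" --pt "0.4 0 0 0 0 0 0" --pt "0.4 0 0 0 0 0 0"

```text
clock: 12.55
position: [0.4852, -0.3978, 0.1174]
ee_rot: [0.19, -3.135, -0.001]
force: [0.7, 0.2, -2.1]
width: 0.688
gripper_force: 20.0
```

```bash
python3 -c "
from h import *
s=arm.observe(); print(s['width'],s['gripper_force'],s['position'],s['force'].round(1))
d=cam('side');
for o in blobs(d,zm(d,.142,.165)): print(o['xy'],o['z'],o['size'],o['n'])"
```

```text
0.6884739773422895 19.99993408913724 [ 0.48523928 -0.3977559   0.11739908] [ 0.7  0.2 -2.1]
(0.1036, -1.1344) 0.1536 (0.4688, 0.1631) 777
(-0.4752, -1.1272) 0.1538 (0.1277, 0.0222) 207
(0.6104, -0.4068) 0.154 (0.0581, 0.0175) 64
(0.0354, 0.0384) 0.1535 (0.1423, 0.0625) 590
(0.7812, 0.0605) 0.1497 (0.0279, 0.026) 127
```

Request:
carry_out --pt "0.4 0 0 0.08 0 0 0" --pt "0.4 0 0 0 0 0 0" --pt "0.9 0 0 0 0 0 0" --pt "0.9 0 0 0 0 0 0" --pt "0.9 0 0 0 0 0 0" --pt "0.9 0 0 0 0 0 0" --pt "0.9 0 0 -0.5 0 0 0" --pt "0.9 0 0 -0.9 0 0 0"

```text
clock: 13.4
position: [0.4842, -0.398, 0.1506]
ee_rot: [0.188, -3.134, -0.003]
force: [-0.1, -0.2, -0.0]
width: 0.9
gripper_force: 0.0
```

Request:
carry_out --pt "0.9 0 0 -1 0 0 0" --pt "0.8 -0.1 0.9 -0.2 0 0 0" --pt "0.6 -0.1 1 0 0 0 0" --pt "0.4 -0.1 1 0 0 0 0" --pt "0.4 -0.1 1 0 0 0 0" --pt "0.4 -0.1 1 0 0 0 0" --pt "0.4 -0.1 1 0 0 0 0" --pt "0.4 -0.1 1 0 0 0 0"

```text
clock: 14.2
position: [0.4818, -0.2245, 0.1819]
ee_rot: [-0.188, 3.135, -0.0]
force: [-0.2, -0.6, -0.7]
width: 0.408
gripper_force: 0.0
```

```bash
python3 -c "
from h import *
s=arm.observe(); print(s['width'],s['position'],s['force'].round(1))
d=cam('side');
for o in blobs(d,zm(d,.142,.156)): print(o['xy'],o['z'],o['size'],o['n'])
for o in blobs(d,zm(d,.048,.06)): print('bar',o['xy'],o['z'],o['size'],o['n'])
d=cam('wrist');
for o in blobs(d,zm(d,.048,.06)): print('bar',o['xy'],o['z'],o['size'],o['n'])
goto(.4939,-.063,.032,96.9)"
```

```text
0.4084955145875939 [ 0.48184047 -0.22450617  0.18191801] [-0.2 -0.6 -0.7]
(-0.0066, -1.1252) 0.1489 (0.6373, 0.1144) 664
(0.0305, 0.0354) 0.1489 (0.1444, 0.06) 370
(0.7809, 0.0593) 0.1497 (0.026, 0.0259) 125
bar (-0.0274, -1.1294) 0.0541 (0.6651, 0.076) 526
bar (0.7161, -0.6523) 0.0545 (0.3831, 0.0193) 385
bar (0.1085, -0.6533) 0.0536 (0.6099, 0.0206) 656
bar (0.4943, -0.0628) 0.0555 (0.0987, 0.0171) 245
bar (0.6427, -0.0017) 0.0507 (0.1035, 0.0502) 656
bar (0.018, 0.0338) 0.0538 (0.188, 0.0976) 467
bar (0.7741, 0.0746) 0.0539 (0.0569, 0.0263) 91
bar (0.5741, 0.1439) 0.0505 (0.1037, 0.0503) 885
bar (0.4334, 0.1641) 0.0504 (0.1025, 0.0498) 921
bar (0.7269, 0.2724) 0.0558 (0.0648, 0.0453) 286
bar (0.5572, 0.34) 0.0504 (0.1015, 0.0498) 1341
bar (0.4044, 0.3331) 0.0504 (0.1013, 0.0503) 1353
bar (0.4229, -0.3327) 0.0543 (0.0176, 0.0013) 144
bar (0.4737, -0.0663) 0.0557 (0.0576, 0.013) 1229
yaw now 97.1 pos [ 0.4823 -0.2217  0.1816] | turn/0.1 [0.02 0.01 0.04] shift/25mm [-1.22  6.24  5.99]
```

Now I regrip the bar and pull the tray about 35 mm further out, to give the fingers room beside the board.

Request:
carry_out --pt "0.4 -0.2 1 0 0 0 0" --pt "0.4 -0.2 1 0 0 0 0" --pt "0.4 -0.2 1 0 0 0 0" --pt "0.4 -0.2 1 0 0 0 0" --pt "0.4 -0.2 1 0.5 0 0 0" --pt "0.4 -0.2 1 0.5 0 0 0" --pt "0.4 0 0.24 0.5 0 0 0" --pt "0.4 0 0 0.8 0 0 0"

```text
clock: 15.1
position: [0.4941, -0.0659, 0.1243]
ee_rot: [-0.191, 3.133, 0.0]
force: [0.5, 0.0, 0.2]
width: 0.397
gripper_force: 0.0
```

Request:
carry_out --pt "0.4 0 0 1 0 0 0" --pt "0.4 0 0 1 0 0 0" --pt "0.4 0 0 1 0 0 0" --pt "0.4 0 0 0.65 0 0 0" --pt "0.05 0 0 0 0 0 0" --pt "0.05 0 0 0 0 0 0" --pt "0.05 0 0 0 0 0 0" --pt "0.05 0 0 0 0 0 0" --squeeze 30

```text
clock: 15.9
position: [0.4936, -0.0663, 0.0333]
ee_rot: [-0.189, 3.134, 0.001]
force: [-0.9, 1.5, 4.3]
width: 0.128
gripper_force: 30.0
```

Request:
carry_out --pt "0.05 0 0 0 0 0 0" --pt "0.05 0 0.2 0 0 0 0" --pt "0.05 0 0.4 0 0 0 0" --pt "0.05 0 0.4 0 0 0 0" --pt "0.05 0 0.3 0 0 0 0" --pt "0.05 0 0.1 0 0 0 0" --pt "0.05 0 0 0 0 0 0" --pt "0.4 0 0 0 0 0 0"

```text
clock: 16.7
position: [0.4883, -0.0313, 0.0321]
ee_rot: [0.19, -3.135, -0.001]
force: [0.9, 0.4, -0.5]
width: 0.174
gripper_force: 0.0
```

Request:
carry_out --pt "0.4 0 0 0 0 0 0" --pt "0.4 0 0 0 0 0 0" --pt "0.4 0 0 -1 0 0 0" --pt "0.5 0 0 -1 0 0 0" --pt "0.8 0 0 -1 0 0 0" --pt "0.8 0 0 -1 0 0 0" --pt "0.8 0 0 -1 0 0 0" --pt "0.8 0 0 0 0 0 0"

```text
clock: 17.5
position: [0.4902, -0.0321, 0.1598]
ee_rot: [-0.188, 3.131, 0.001]
force: [0.3, -0.2, -1.0]
width: 0.777
gripper_force: 0.0
```

```bash
python3 scene.py; python3 -c "
from h import *
d=cam('wrist')
for o in blobs(d,zm(d,.048,.06)): print('w',o['xy'],o['z'],o['size'],o['ang'],o['n'])
d=cam('side')
for o in blobs(d,zm(d,.14,.16),30): print('tin?',o['xy'],o['z'],o['size'],o['n'])
goto(.4327,.164,.10,-7)
"
```

```text
top crt/bar (0.7222, 0.2551) (0.0646, 0.0485) -41.1 0.0554 shelf [0.2622 0.6167]
top crt/bar (0.646, -0.0027) (0.1, 0.0415) 83.2 0.0505 shelf [0.1558 0.3699]
top crt/bar (0.5724, 0.1439) (0.1009, 0.0502) 72.6 0.0505 shelf [0.1002 0.5242]
top crt/bar (0.5556, 0.3402) (0.1013, 0.0505) 86.2 0.0503 shelf [0.107  0.7211]
top crt/bar (0.4317, 0.1639) (0.1003, 0.0498) 82.9 0.0505 shelf [-0.0371  0.5608]
top crt/bar (0.4025, 0.3331) (0.1021, 0.0499) -79.9 0.0506 shelf [-0.0459  0.7323]
top deck (0.5422, -0.1983) (0.1295, 0.0972) -83.2 0.0252 shelf [0.0294 0.188 ]
top deck (0.457, -0.1892) (0.1683, 0.0636) -83.1 0.0252 shelf [-0.0541  0.2072]
top shelf (0.7739, 0.0575) (0.0434, 0.0367) -75.0 0.1088 shelf [0.29   0.4144]
top shelf (0.5358, -0.3985) (0.2305, 0.1623) 7.3 0.1101 shelf [-0.0008 -0.01  ]
top hi (0.7258, 0.26) (0.0528, 0.0467) -50.8 0.0782 shelf [0.2664 0.6212]
side crt/bar (0.6427, -0.0025) (0.1036, 0.05) 82.9 0.0503 shelf [0.1526 0.3704]
side crt/bar (0.4902, -0.0311) (0.0996, 0.0165) 6.7 0.055 shelf [-0.0023  0.3602]
side crt/bar (0.7741, 0.0742) (0.057, 0.026) 25.5 0.0525 shelf 
[... 613 characters left out ...]
96, 0.1354) -85.2 0.1102 shelf [ 0.049  -0.0087]
side shelf (0.7784, 0.0638) (0.0433, 0.0343) 27.2 0.1096 shelf [0.2952 0.4201]
side hi (0.7751, 0.0759) (0.0556, 0.0241) 18.8 0.0761 shelf [0.2934 0.4325]
side hi (0.7277, 0.2666) (0.0531, 0.0444) 24.3 0.0792 shelf [0.2691 0.6275]
w (0.4336, 0.162) 0.0492 (0.098, 0.0498) 83.0 7419
w (0.4908, -0.0319) 0.0561 (0.1009, 0.0117) 6.8 2112
tin? (-0.1729, -1.1257) 0.1501 (0.4317, 0.0315) 645
tin? (0.6101, -0.406) 0.1494 (0.0581, 0.0175) 55
tin? (0.017, 0.0352) 0.15 (0.1517, 0.072) 545
tin? (0.7811, 0.0605) 0.1496 (0.0283, 0.0258) 137
yaw now 96.9 pos [ 0.4878 -0.0319  0.1563] | turn/0.1 [ 1.000e-02 -1.000e-02 -1.328e+01] shift/25mm [-7.51  3.14  2.25]
```

Request:
carry_out --pt "0.8 0 0 0 0 0 1" --pt "0.8 0 0 0 0 0 1" --pt "0.8 0 0 0 0 0 1" --pt "0.8 0 0 0 0 0 1" --pt "0.8 0 0 0 0 0 1" --pt "0.8 0 0 0 0 0 1" --pt "0.8 0 0 0 0 0 1" --pt "0.8 0 0 0 0 0 1"

```text
clock: 18.5
position: [0.4878, -0.0321, 0.1561]
ee_rot: [-1.053, -2.958, 0.002]
force: [0.1, 0.6, -0.3]
width: 0.803
gripper_force: 0.0
```

Request:
carry_out --pt "0.8 0 0 0 0 0 1" --pt "0.8 0 0 0 0 0 1" --pt "0.8 0 0 0 0 0 1" --pt "0.8 0 0 0 0 0 1" --pt "0.8 0 0 0 0 0 1" --pt "0.8 0 0 0 0 0 1" --pt "0.8 0 0 0 0 0 1" --pt "0.8 0 0 0 0 0 1"

```text
clock: 19.3
position: [0.4878, -0.0321, 0.1561]
ee_rot: [-2.123, -2.315, 0.003]
force: [-0.4, 0.1, -0.8]
width: 0.8
gripper_force: 0.0
```

Request:
carry_out --pt "0.8 0 0 0 0 0 1" --pt "0.8 0 0 0 0 0 1" --pt "0.8 0 0 0 0 0 0.14" --pt "0.8 0.94 -0.4 0 0 0 0" --pt "0.8 0.94 -0.4 0 0 0 0" --pt "0.8 0.94 -0.4 0 0 0 0" --pt "0.8 0.94 -0.4 0 0 0 0" --pt "0.8 0.94 -0.4 0 0 0 0"

```text
clock: 20.1
position: [0.4527, 0.0914, 0.1567]
ee_rot: [-2.351, -2.084, 0.002]
force: [-0.3, -0.0, 0.7]
width: 0.799
gripper_force: 0.0
```

Request:
carry_out --pt "0.8 0.94 -0.4 0 0 0 0" --pt "0.8 0.94 -0.4 0 0 0 0" --pt "0.8 0.94 -0.34 0 0 0 0" --pt "0.8 0 0 0 0 0 0" --pt "0.8 0 0 0 0 0 0"

```text
clock: 20.6
position: [0.4334, 0.1642, 0.1568]
ee_rot: [2.35, 2.084, -0.002]
force: [0.8, 0.4, -0.0]
width: 0.799
gripper_force: 0.0
```

```bash
cat > m.py <<'E'
# picks: wrist+top+side estimate of carton nearest (x,y); tray frame too
from h import *
import sys
def near(x,y,a=.046,b=.054,names=("wrist","top","side")):
    for n in names:
        d=cam(n)
        for o in blobs(d,zm(d,a,b),150):
            if np.hypot(o["xy"][0]-x,o["xy"][1]-y)<.05: print(n,o["xy"],o["size"],o["ang"],o["z"])
E
python3 -c "
from m import *
near(.4327,.164); print(arm.observe()['joints'].round(2))
for n in ('top','side'):
    d=cam(n)
    for o in blobs(d,zm(d,.14,.16),30): 
        if o['xy'][1]<0:print('tin?',o['xy'],o['z'],o['size'],o['n'])
    for o in blobs(d,zm(d,.021,.029),80)+blobs(d,zm(d,.05,.06),80):
        if o['xy'][1]>-.3 and o['xy'][1]<0: print('tray',n,o['xy'],o['z'],o['size'],o['ang'],o['n'])
goto(.4327,.164,.03,-7)"
```

```text
wrist (0.4342, 0.1643) (0.1003, 0.0502) 83.0 0.0495
top (0.4287, 0.1398) (0.0524, 0.0497) 82.9 0.0504
side (0.4334, 0.1635) (0.1046, 0.0499) 83.0 0.0501
[-1.25  0.37  1.02  2.09 -0.41  0.89 -0.12]
tin? (0.6011, -0.4049) 0.1534 (0.0561, 0.016) 56
tin? (0.4829, -0.3973) 0.1499 (0.0626, 0.0619) 647
tin? (0.0648, -0.022) 0.1512 (0.0811, 0.0082) 103
tray top (0.5031, -0.1524) 0.0251 (0.2305, 0.1643) -83.0 3841
tray top (0.6408, -0.0024) 0.0517 (0.0996, 0.0499) 82.9 436
tray top (0.4886, -0.0316) 0.0568 (0.1004, 0.0118) 6.9 182
tray top (0.0737, -0.0012) 0.0541 (0.0981, 0.0122) -89.1 90
tin? (0.152, -1.1395) 0.1501 (0.3887, 0.1525) 555
tin? (0.6105, -0.4051) 0.1499 (0.0544, 0.0173) 52
tin? (0.4843, -0.3973) 0.15 (0.0652, 0.06) 305
tray side (0.5054, -0.154) 0.0252 (0.2321, 0.1642) -83.8 2353
tray side (0.0808, -0.0118) 0.0245 (0.0889, 0.0195) -82.0 93
tray side (0.6426, -0.0012) 0.0513 (0.1009, 0.0495) 82.9 393
yaw now -7.1 pos [0.434  0.1632 0.1572] | turn/0.1 [ 0.    0.   -0.02] shift/25mm [ 0.02 -0.06  5.09]
```

Request:
carry_out --pt "0.8 0.04 0 1 0 0 0" --pt "0.8 0 0 1 0 0 0" --pt "0.8 0 0 1 0 0 0" --pt "0.8 0 0 1 0 0 0" --pt "0.8 0 0 0.7 0 0 0" --pt "0.8 0 0 0.38 0 0 0" --pt "0.3 0 0 0 0 0 0" --pt "0.3 0 0 0 0 0 0"

```text
clock: 21.65
position: [0.4344, 0.1649, 0.0307]
ee_rot: [2.354, 2.08, 0.001]
force: [-0.2, -0.1, 0.7]
width: 0.675
gripper_force: 0.0
```

Request:
carry_out --pt "0.3 0 0 0 0 0 0" --pt "0.3 0 0 0 0 0 0" --pt "0.3 0 0 0 0 0 0" --pt "0.3 0 0 -0.5 0 0 0" --pt "0.3 0 0 -0.9 0 0 0" --pt "0.3 0 0 -1 0 0 0" --pt "0.3 0 0 -1 0 0 0" --pt "0.3 0 0 0 0 0 0"

```text
clock: 22.45
position: [0.4355, 0.1658, 0.1177]
ee_rot: [2.353, 2.081, 0.007]
force: [0.1, 0.1, -1.1]
width: 0.541
gripper_force: 30.0
```

```bash
cat >> m.py <<'E'
T=np.array([.509,-.1853]); TA=6.85
PL={1:(.0265,-.0515,TA+90),2:(.0515,.0265,TA),3:(-.0265,.0515,TA+90),4:(-.0515,-.0265,TA)}
def place(k,z,half=True,off=(0,0),flip=0):
    "target for carton k; off: carton centre minus grip point, tray frame"
    a=np.radians(TA); R=np.array([[np.cos(a),-np.sin(a)],[np.sin(a),np.cos(a)]])
    q=T+R@(np.array(PL[k][:2])-off); print("tcp target",q.round(4)); goto(q[0],q[1],z,PL[k][2]+flip,half)
E
python3 -c "
from m import *
s=arm.observe();print(s['width'],s['joints'].round(2))
place(1,.15,False,flip=180)"
```

```text
0.5414919611857051 [-1.18  0.43  0.95  2.14 -0.49  0.8  -0.05]
tcp target [ 0.5415 -0.2333]
yaw now -7.0 pos [0.4355 0.1658 0.1177] | turn/0.1 [ 1.000e-02 -5.000e-02  1.328e+01] shift/25mm [ 2.31 16.35 -1.29]
```

Request:
carry_out --pt "0.3 0 0 0 0 0 0.95" --pt "0.3 0 0 0 0 0 0.95" --pt "0.3 0 0 0 0 0 0.95" --pt "0.3 0 0 0 0 0 0.95" --pt "0.3 0 0 0 0 0 0.95" --pt "0.3 0 0 0 0 0 0.95" --pt "0.3 0 0 0 0 0 0.95" --pt "0.3 0 0 0 0 0 0.95"

```text
clock: 23.25
position: [0.4335, 0.1652, 0.1146]
ee_rot: [-2.959, -1.054, 0.001]
force: [0.2, 0.5, -0.6]
width: 0.54
gripper_force: 30.0
```

Request:
carry_out --pt "0.3 0 0 0 0 0 0.95" --pt "0.3 0 0 0 0 0 0.95" --pt "0.3 0 0 0 0 0 0.95" --pt "0.3 0 0 0 0 0 0.95" --pt "0.3 0 0 0 0 0 0.95" --pt "0.3 0 0 0 0 0 0.93" --pt "0.3 0.14 1 0 0 0 0" --pt "0.3 0.14 1 0 0 0 0"

```text
clock: 24.05
position: [0.4465, 0.1164, 0.1144]
ee_rot: [3.135, 0.192, -0.001]
force: [0.7, -0.0, -0.8]
width: 0.541
gripper_force: 30.0
```

Request:
carry_out --pt "0.3 0.14 1 0 0 0 0" --pt "0.3 0.14 1 0 0 0 0" --pt "0.3 0.14 1 0 0 0 0" --pt "0.3 0.14 1 0 0 0 0" --pt "0.3 0.14 1 0 0 0 0" --pt "0.3 0.14 1 0 0 0 0" --pt "0.3 0.14 1 0 0 0 0" --pt "0.3 0.14 1 0 0 0 0"

```text
clock: 24.85
position: [0.4984, -0.0796, 0.1145]
ee_rot: [-3.136, -0.189, 0.001]
force: [0.5, -0.4, -1.2]
width: 0.54
gripper_force: 30.0
```

Request:
carry_out --pt "0.3 0.14 1 0 0 0 0" --pt "0.3 0.14 1 0 0 0 0" --pt "0.3 0.14 1 0 0 0 0" --pt "0.3 0.14 1 0 0 0 0" --pt "0.3 0.14 1 0 0 0 0" --pt "0.3 0.14 0.7 0 0 0 0" --pt "0.3 0.05 0.3 0 0 0 0" --pt "0.3 0 0 0 0 0 0"

```text
clock: 25.65
position: [0.5382, -0.2258, 0.1147]
ee_rot: [3.136, 0.186, -0.001]
force: [-0.5, 0.7, -0.9]
width: 0.542
gripper_force: 30.0
```

```bash
python3 -c "
from m import *
s=arm.observe();print(s['width'],s['joints'].round(2),s['clock'])
d=cam('wrist'); shot(d,'w3.png')
for o in blobs(d,zm(d,.045,.062),80)+blobs(d,zm(d,.021,.028),200): print(o['px'],o['xy'],o['z'],o['size'],o['ang'],o['n'])
z=s['position'][2]
for n in('side','top'):
    d=cam(n)
    for o in blobs(d,zm(d,z+.012,z+.028),80):
        if .45<o['xy'][0]<.65 and -.3<o['xy'][1]<-.1: print(n,'held',o['xy'],o['z'],o['size'],o['ang'],o['n'])
place(1,.0555,False,flip=180)"
```

```text
0.5417534300965673 [-0.36  0.7   1.05  1.86 -0.71  1.02 -0.46] 25.65
[21. 46.] (0.639, -0.0421) 0.0491 (0.0498, 0.0234) -7.0 3986
[484. 115.] (0.6304, -0.3114) 0.0547 (0.0248, 0.0128) 49.7 441
[ 16. 245.] (0.5097, -0.0305) 0.0539 (0.0641, 0.0138) 6.5 1671
[67. 60.] (0.6377, -0.052) 0.0245 (0.0499, 0.0033) -8.3 659
[242. 178.] (0.5763, -0.1776) 0.0243 (0.1641, 0.0302) -83.2 8267
[174. 225.] (0.5344, -0.1015) 0.0242 (0.1605, 0.0319) -83.3 6561
[209. 265.] (0.5072, -0.1446) 0.0242 (0.0813, 0.0268) -82.9 2415
[262. 359.] (0.4408, -0.191) 0.0243 (0.0309, 0.0129) -17.3 283
side held (0.5397, -0.2086) 0.1331 (0.1062, 0.0556) -11.1 199
tcp target [ 0.5415 -0.2333]
yaw now -83.1 pos [ 0.5383 -0.2238  0.1147] | turn/0.1 [-0.01  0.01  0.01] shift/25mm [0.08 0.39 2.37]
```

View pics/w3.png

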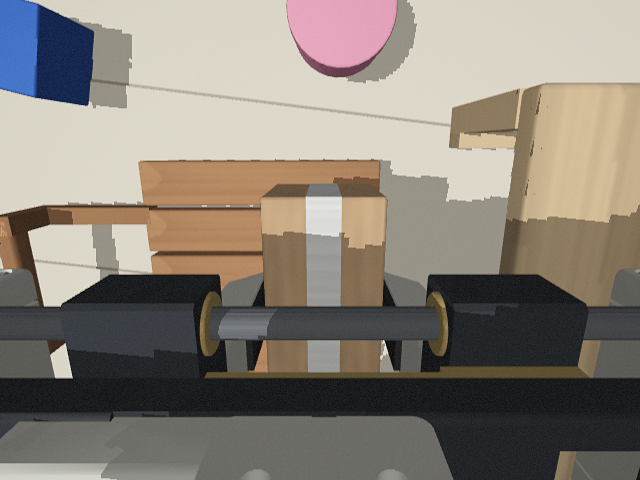

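The wrist view shows the carton held square over the rear of the deck (320,280), with the outer slat at (260,175). The slat agrees with my tray estimate to 1 mm, so I lower it.

Request:
carry_out --pt "0.3 0.1 0.4 0.4 0 0 0" --pt "0.3 0 0 0.6 0 0 0" --pt "0.3 0 0 0.6 0 0 0" --pt "0.3 0 0 0.5 0 0 0" --pt "0.3 0 0 0.23 0 0 0" --pt "0.3 0 0 0 0 0 0" --pt "0.3 0 0 0 0 0 0"

```text
clock: 26.5
position: [0.542, -0.2348, 0.0566]
ee_rot: [-3.136, -0.188, 0.001]
force: [0.1, -0.0, -1.6]
width: 0.543
gripper_force: 30.0
```

```bash
sed -i 's/^T=.*; TA/T=np.array([.5095,-.1855]); TA/' m.py; python3 -c "
from m import *
s=arm.observe();print(s['width'],s['force'].round(1))
place(1,.0555,False,flip=180)"
```

```text
0.5427890952807886 [ 0.1 -0.  -1.6]
tcp target [ 0.542  -0.2335]
yaw now -83.1 pos [ 0.542  -0.2348  0.0566] | turn/0.1 [-0.  0.  0.] shift/25mm [ 0.   -0.05  0.04]
```

Request:
carry_out --pt "0.3 0 -0.04 0.05 0 0 0" --pt "0.3 0 0 0 0 0 0" --pt "0.72 0 0 0 0 0 0" --pt "0.72 0 0 0 0 0 0" --pt "0.72 0 0 0 0 0 0" --pt "0.72 0 0 -0.6 0 0 0" --pt "0.72 0 0 -1 0 0 0" --pt "0.72 0 0 -1 0 0 0"

```text
clock: 27.3
position: [0.5418, -0.2341, 0.1223]
ee_rot: [3.136, 0.187, -0.001]
force: [1.1, -0.5, -0.2]
width: 0.72
gripper_force: 0.0
```

Request:
carry_out --pt "0.8 0 0 -1 0 0 0" --pt "0.8 0 -1 0 0 0 0" --pt "0.8 0 -1 0 0 0 0" --pt "0.8 0 -1 0 0 0 0" --pt "0.8 0 -1 0 0 0 0"

```text
clock: 27.8
position: [0.5301, -0.1338, 0.1468]
ee_rot: [-3.136, -0.187, -0.002]
force: [0.3, 1.1, -0.4]
width: 0.8
gripper_force: 0.0
```

```bash
python3 -c "
from m import *
near(.54,-.233,.07,.08); near(.573,.144,.046,.054)
goto(.5735,.1438,.13,-17.2)"
```

```text
wrist (0.5488, -0.2332) (0.0859, 0.0507) 7.0 0.0745
top (0.5053, -0.2379) (0.0505, 0.0328) -84.5 0.075
side (0.5646, -0.2324) (0.0566, 0.0514) -82.2 0.075
top (0.5724, 0.1441) (0.101, 0.05) 72.6 0.0502
side (0.5739, 0.1439) (0.1025, 0.0506) 73.1 0.0504
yaw now -83.2 pos [ 0.5303 -0.1356  0.1465] | turn/0.1 [ 1.000e-02 -0.000e+00 -1.152e+01] shift/25mm [11.19 -1.65  0.66]
```

Request:
carry_out --pt "0.8 0 0 0 0 0 -0.96" --pt "0.8 0 0 0 0 0 -0.96" --pt "0.8 0 0 0 0 0 -0.96" --pt "0.8 0 0 0 0 0 -0.96" --pt "0.8 0 0 0 0 0 -0.96" --pt "0.8 0 0 0 0 0 -0.96" --pt "0.8 0 0 0 0 0 -0.96" --pt "0.8 0 0 0 0 0 -0.96"

```text
clock: 28.9
position: [0.53, -0.1362, 0.1461]
ee_rot: [2.835, 1.351, 0.0]
force: [-0.1, 0.5, 0.4]
width: 0.801
gripper_force: 0.0
```

Request:
carry_out --pt "0.8 0 0 0 0 0 -0.96" --pt "0.8 0 0 0 0 0 -0.96" --pt "0.8 0 0 0 0 0 -0.96" --pt "0.8 0 0 0 0 0 -0.96" --pt "0.8 1 -0.15 0 0 0 0" --pt "0.8 1 -0.15 0 0 0 0" --pt "0.8 1 -0.15 0 0 0 0" --pt "0.8 1 -0.15 0 0 0 0"

```text
clock: 29.7
position: [0.5456, -0.0353, 0.1461]
ee_rot: [2.529, 1.862, 0.0]
force: [0.7, 0.6, -0.8]
width: 0.802
gripper_force: 0.0
```

Request:
carry_out --pt "0.8 1 -0.15 0 0 0 0" --pt "0.8 1 -0.15 0 0 0 0" --pt "0.8 1 -0.15 0 0 0 0" --pt "0.8 1 -0.15 0 0 0 0" --pt "0.8 1 -0.15 0 0 0 0" --pt "0.8 1 -0.15 0 0 0 0" --pt "0.8 1 -0.15 0 0 0 0" --pt "0.8 0.19 0 0 0 0 0"

```text
clock: 30.5
position: [0.5738, 0.1474, 0.1456]
ee_rot: [-2.525, -1.869, -0.001]
force: [-0.4, 0.6, 0.2]
width: 0.8
gripper_force: 0.0
```

Request:
carry_out --pt "0.8 0 0 0 0 0 0" --pt "0.8 0 0 0 0 0 0"

```text
clock: 30.7
position: [0.5734, 0.1429, 0.1459]
ee_rot: [2.529, 1.862, -0.0]
force: [0.6, 0.2, 0.2]
width: 0.8
gripper_force: 0.0
```

```bash
python3 -c "
from m import *
near(.573,.144,.046,.054); print(arm.observe()['joints'].round(2))
goto(.5735,.1438,.03,-17.2)
d=cam('top')
for o in blobs(d,zm(d,.07,.08)): print(o['xy'],o['size'],o['ang'])"
```

```text
wrist (0.5751, 0.1443) (0.1003, 0.0501) 72.6 0.0495
top (0.5652, 0.121) (0.0527, 0.0505) 72.8 0.0502
side (0.574, 0.1442) (0.1019, 0.0501) 72.7 0.0503
[-0.87  0.56  0.8   1.8  -0.47  0.99 -0.18]
yaw now -17.3 pos [0.5732 0.1433 0.146 ] | turn/0.1 [ 0.    0.   -0.01] shift/25mm [0.02 0.   4.64]
(0.8064, 0.6578) (0.1203, 0.0165) 0.3
(0.808, -0.6586) (0.0656, 0.0159) -0.8
(0.7098, 0.6582) (0.074, 0.0147) -2.6
(0.6156, -0.6584) (0.0602, 0.0145) 0.5
(0.6214, 0.6577) (0.0942, 0.0165) 0.0
(0.5388, -0.2337) (0.1001, 0.0507) 7.1
(0.2653, 0.6573) (0.3996, 0.0174) 0.2
(0.3087, -0.6576) (0.0495, 0.0139) 0.3
(0.2235, -0.6576) (0.0896, 0.0142) -1.6
(0.1042, -0.658) (0.1226, 0.0157) -0.8
(0.0615, 0.024) (0.1038, 0.0262) -69.1
```

Request:
carry_out --pt "0.8 0.04 0.06 1 0 0 0" --pt "0.8 0 0 1 0 0 0" --pt "0.8 0 0 1 0 0 0" --pt "0.8 0 0 1 0 0 0" --pt "0.8 0 0 0.44 0 0 0" --pt "0.8 0 0 0.2 0 0 0" --pt "0.3 0 0 0 0 0 0" --pt "0.3 0 0 0 0 0 0"

```text
clock: 31.7
position: [0.5756, 0.1454, 0.0307]
ee_rot: [2.527, 1.865, 0.002]
force: [-0.1, 0.0, -0.2]
width: 0.677
gripper_force: 0.0
```

Request:
carry_out --pt "0.3 0 0 0 0 0 0" --pt "0.3 0 0 0 0 0 0" --pt "0.3 0 0 0 0 0 0" --pt "0.3 0 0 -0.5 0 0 0" --pt "0.3 0 0 -0.9 0 0 0" --pt "0.3 0 0 -1 0 0 0" --pt "0.3 0 0 -1 0 0 0" --pt "0.3 0 0 0 0 0 0"

```text
clock: 32.5
position: [0.5769, 0.1455, 0.1185]
ee_rot: [2.527, 1.864, 0.008]
force: [0.4, -0.1, -0.4]
width: 0.542
gripper_force: 30.0
```

```bash
python3 -c "
from m import *
print(arm.observe()['width'])
place(2,.115)"
```

```text
0.5421545270039809
tcp target [ 0.5575 -0.153 ]
yaw now -17.2 pos [0.5769 0.1455 0.1185] | turn/0.1 [ 0.05 -0.02 -4.19] shift/25mm [-11.76  -2.2    0.14]
```

Request:
carry_out --pt "0.3 0 0 0 0 0 -0.84" --pt "0.3 0 0 0 0 0 -0.84" --pt "0.3 0 0 0 0 0 -0.84" --pt "0.3 0 0 0 0 0 -0.84" --pt "0.3 0 0 0 0 0 -0.83" --pt "0.3 -0.98 -0.18 0 0 0 0" --pt "0.3 -0.98 -0.18 0 0 0 0" --pt "0.3 -0.98 -0.18 0 0 0 0"

```text
clock: 33.3
position: [0.5697, 0.0701, 0.1144]
ee_rot: [-2.083, -2.351, 0.001]
force: [-0.9, -0.6, 0.0]
width: 0.545
gripper_force: 30.0
```

Request:
carry_out --pt "0.3 -0.98 -0.18 0 0 0 0" --pt "0.3 -0.98 -0.18 0 0 0 0" --pt "0.3 -0.98 -0.18 0 0 0 0" --pt "0.3 -0.98 -0.18 0 0 0 0" --pt "0.3 -0.98 -0.18 0 0 0 0" --pt "0.3 -0.98 -0.18 0 0 0 0" --pt "0.3 -0.98 -0.18 0 0 0 0" --pt "0.3 -0.6 -0.18 0 0 0 0"

```text
clock: 34.1
position: [0.5562, -0.1207, 0.1146]
ee_rot: [2.086, 2.348, -0.001]
force: [0.2, 0.3, -1.4]
width: 0.541
gripper_force: 30.0
```

Request:
carry_out --pt "0.3 -0.3 -0.06 0 0 0 0" --pt "0.3 0 0 0 0 0 0" --pt "0.3 0 0 0 0 0 0"

```text
clock: 34.4
position: [0.5564, -0.1249, 0.1145]
ee_rot: [-2.082, -2.351, -0.001]
force: [-0.2, 0.5, -1.4]
width: 0.542
gripper_force: 30.0
```

```bash
python3 -c "
from m import *
s=arm.observe();z=s['position'][2]; print(s['width'])
for n in('wrist','side','top'):
    d=cam(n)
    for o in blobs(d,zm(d,z+.010,z+.028),80):
        if .45<o['xy'][0]<.65 and -.3<o['xy'][1]<-.05: print(n,'held',o['xy'],o['z'],o['size'],o['ang'],o['n'])
    for o in blobs(d,zm(d,.046,.06),80)+blobs(d,zm(d,.07,.08),80):
        if .4<o['xy'][0]<.7 and -.3<o['xy'][1]<.4: print(n,o['xy'],o['z'],o['size'],o['ang'],o['n'])
place(2,.0555)"
```

```text
0.5421732346026406
wrist held (0.5539, -0.0996) 0.1333 (0.0835, 0.0464) 7.0 15143
wrist held (0.5594, -0.1457) 0.1334 (0.05, 0.0168) 6.8 3617
wrist (0.643, -0.0072) 0.0494 (0.09, 0.0508) 82.4 13895
wrist (0.4907, -0.0316) 0.056 (0.101, 0.0125) 7.0 4499
wrist (0.5226, -0.2112) 0.0533 (0.0124, 0.0021) 5.0 137
side held (0.5533, -0.1203) 0.1341 (0.101, 0.0772) 72.6 660
side (0.6424, -0.0029) 0.0503 (0.1046, 0.0503) 82.0 719
side (0.4898, -0.0309) 0.0555 (0.0999, 0.0177) 5.5 269
side (0.5573, 0.3401) 0.0503 (0.1026, 0.0501) 86.0 1447
side (0.4043, 0.3334) 0.0502 (0.1027, 0.0504) -79.7 1466
top (0.6411, -0.0022) 0.0503 (0.0999, 0.0506) 82.4 746
top (0.5554, 0.3397) 0.0504 (0.1003, 0.0505) 86.1 801
top (0.4024, 0.3334) 0.0506 (0.1013, 0.0497) -79.6 849
top (0.5382, -0.2341) 0.0751 (0.0989, 0.0504) 6.9 639
tcp target [ 0.5575 -0.153 ]
yaw now 7.0 pos [ 0.5565 -0.1247  0.1146] | turn/0.1 [-0.   -0.01  0.02] shift/25mm [-1.13 -0.1   2.36]
```

Request:
carry_out --pt "0.3 -0.6 -0.08 0 0 0 0" --pt "0.3 -0.48 0 0.2 0 0 0" --pt "0.3 0 0 0.6 0 0 0" --pt "0.3 0 0 0.6 0 0 0" --pt "0.3 0 0 0.5 0 0 0" --pt "0.3 0 0 0.4 0 0 0" --pt "0.3 0 0 0 0 0 0" --pt "0.3 0 0 0 0 0 0"

```text
clock: 35.35
position: [0.5585, -0.1555, 0.0582]
ee_rot: [2.085, 2.346, 0.001]
force: [-2.1, -0.5, 16.2]
width: 0.543
gripper_force: 30.0
```

```bash
python3 -c "
from m import *
s=arm.observe();print(s['width'],s['force'].round(1))
place(2,.0555)"
```

```text
0.5425940708462855 [-2.1 -0.5 16.2]
tcp target [ 0.5575 -0.153 ]
yaw now 6.8 pos [ 0.5585 -0.1555  0.0582] | turn/0.1 [ 0.03  0.02 -0.02] shift/25mm [ 0.1  -0.03  0.11]
```

```bash
python3 -c "
from m import *
s=arm.observe(); print(s['position'],s['force'].round(1))
a=np.radians(TA); R=np.array([[np.cos(a),-np.sin(a)],[np.sin(a),np.cos(a)]])
for n in('wrist','side'):
    d=cam(n); P=d['P']; q=(P[...,:2]-T)@R
    brown=zm(d,.055,.095)&(q[...,0]>.028)&(q[...,0]<.08)&(abs(q[...,1])<.09)
    Q=q[brown];Z=P[brown][:,2]
    for lo in np.arange(-.08,.09,.01):
        k=(Q[:,1]>lo)&(Q[:,1]<lo+.01)
        if k.sum()>5: print(n,round(lo,3),k.sum(),np.percentile(Z[k],[10,50,90]).round(4),Q[k][:,0].min().round(4),Q[k][:,0].max().round(4))
d=cam('side');shot(d,'s4.png',(270,130,430,270),4)
"
```

```text
[ 0.55851704 -0.15550431  0.05823343] [-2.1 -0.5 16.2]
wrist 0.03 2549 [0.0887 0.0905 0.0922] 0.0281 0.08
wrist 0.04 3874 [0.0829 0.0856 0.0881] 0.028 0.0779
wrist 0.05 3612 [0.0767 0.0793 0.0818] 0.028 0.078
wrist 0.06 3337 [0.0704 0.073  0.0756] 0.0281 0.0779
wrist 0.07 1579 [0.0668 0.0683 0.0699] 0.028 0.0777
side 0.02 18 [0.0839 0.0938 0.0948] 0.0314 0.0779
side 0.03 78 [0.0866 0.0912 0.094 ] 0.0293 0.0785
side 0.04 104 [0.0805 0.0859 0.09  ] 0.028 0.0769
side 0.05 101 [0.0748 0.0799 0.0838] 0.0284 0.0767
side 0.06 107 [0.0584 0.0724 0.0765] 0.0287 0.0757
side 0.07 55 [0.0646 0.0681 0.0723] 0.0293 0.0758
```

View pics/s4.png

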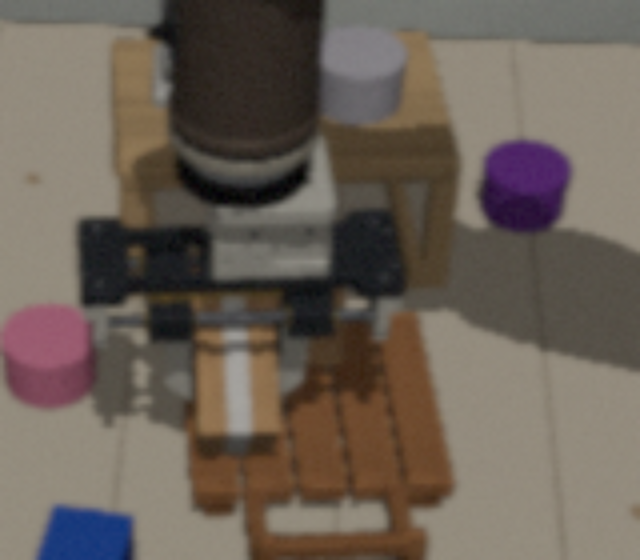

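The crop shows the carton at crop (237,385) pitched front-down by about 30°, so its rear end caught carton 1. I lift it, move it forward onto free deck, let it go flat, then measure and regrasp.

Request:
carry_out --pt "0.3 0 0 -0.5 0 0 0" --pt "0.3 0 0 -1 0 0 0" --pt "0.3 0 0 -0.6 0 0 0" --pt "0.3 0.5 0 0 0 0 0" --pt "0.3 0.6 0 0 0 0 0" --pt "0.3 0 0 0 0 0 0" --pt "0.3 0 0 0 0 0 0"

```text
clock: 36.2
position: [0.5536, -0.1245, 0.1088]
ee_rot: [-2.081, -2.352, 0.001]
force: [0.9, -0.4, -1.4]
width: 0.543
gripper_force: 30.0
```

```bash
cat >> m.py <<'E'
def prof(x0,x1,names=('wrist','side'),zl=(.03,.16)):
    a=np.radians(TA); R=np.array([[np.cos(a),-np.sin(a)],[np.sin(a),np.cos(a)]])
    for n in names:
        d=cam(n); P=d['P']; q=(P[...,:2]-T)@R; H=d['hsv']
        m=zm(d,*zl)&(q[...,0]>x0)&(q[...,0]<x1)&(abs(q[...,1])<.13)&(H[...,2]>60)
        Q=q[m];Z=P[m][:,2]
        for lo in np.arange(-.13,.13,.01):
            k=(Q[:,1]>lo)&(Q[:,1]<lo+.01)
            if k.sum()>15: print(n,round(lo,3),k.sum(),np.percentile(Z[k],[5,50,95]).round(3))
E
python3 -c "
from m import *
s=arm.observe(); print(s['position'],s['force'].round(1),s['width'])
prof(.035,.07); near(.54,-.233,.07,.08,('top','side'))"
```

```text
[ 0.55364469 -0.1244784   0.10877346] [ 0.9 -0.4 -1.4] 0.5425414019480308
wrist 0.04 1475 [0.152 0.154 0.155]
wrist 0.05 1634 [0.149 0.151 0.153]
wrist 0.06 1391 [0.14  0.142 0.143]
wrist 0.07 2770 [0.134 0.137 0.14 ]
wrist 0.08 2572 [0.128 0.131 0.134]
wrist 0.09 2397 [0.121 0.124 0.127]
wrist 0.1 1446 [0.117 0.119 0.121]
side 0.04 28 [0.149 0.153 0.156]
side 0.05 76 [0.143 0.149 0.154]
side 0.06 76 [0.137 0.142 0.147]
side 0.07 67 [0.13  0.137 0.141]
side 0.08 80 [0.087 0.129 0.135]
side 0.09 89 [0.103 0.124 0.13 ]
side 0.1 56 [0.112 0.119 0.124]
top (0.5386, -0.2379) (0.0993, 0.0498) 5.6 0.0753
```

Request:
carry_out --pt "0.3 -0.22 0 0.4 0 0 0" --pt "0.3 0 0 0.6 0 0 0" --pt "0.3 0 0 0.5 0 0 0" --pt "0.3 0 0 0.3 0 0 0" --pt "0.3 0 0 0.1 0 0 0" --pt "0.3 0 0 0 0 0 0" --pt "0.3 0 0 0 0 0 0" --squeeze 8

```text
clock: 37.1
position: [0.5551, -0.1315, 0.0625]
ee_rot: [2.084, 2.35, 0.0]
force: [0.2, 0.2, -1.2]
width: 0.542
gripper_force: 8.0
```

Request:
carry_out --pt "0.3 0 0 0.1 0 0 0" --pt "0.3 0 0 0 0 0 0"

```text
clock: 37.3
position: [0.555, -0.1313, 0.0598]
ee_rot: [2.084, 2.351, 0.001]
force: [-0.4, 0.4, -1.1]
width: 0.546
gripper_force: 8.0
```

```bash
python3 -c "
from m import *
s=arm.observe(); print(s['position'],s['force'].round(1),s['width'])
prof(.035,.07,('wrist',))"
```

```text
[ 0.5549677  -0.13130701  0.05982463] [-0.4  0.4 -1.1] 0.5456194009184974
wrist 0.03 453 [0.105 0.106 0.107]
wrist 0.04 2668 [0.101 0.103 0.106]
wrist 0.05 491 [0.092 0.093 0.094]
wrist 0.06 3222 [0.087 0.09  0.152]
wrist 0.07 8217 [0.082 0.141 0.152]
wrist 0.08 2459 [0.074 0.077 0.08 ]
wrist 0.09 2184 [0.068 0.071 0.074]
```

Request:
carry_out --pt "0.3 -0.2 0 0.12 0 0 0" --pt "0.3 -0.2 0 0.12 0 0 0" --pt "0.3 -0.15 0 0.14 0 0 0" --pt "0.3 -0.15 0 0.14 0 0 0" --pt "0.3 -0.13 0 0.17 0 0 0" --pt "0.3 -0.13 0 0.17 0 0 0" --pt "0.3 0 0 0 0 0 0" --pt "0.3 0 0 0 0 0 0"

```text
clock: 38.15
position: [0.557, -0.155, 0.0377]
ee_rot: [-2.083, -2.349, 0.001]
force: [-1.2, 0.0, -1.6]
width: 0.547
gripper_force: 8.0
```

```bash
python3 -c "
from m import *
s=arm.observe(); print(s['position'],s['force'].round(1),s['width'])
prof(.035,.07,('wrist','side'),(.03,.11))"
```

```text
[ 0.55700817 -0.15500257  0.03767087] [-1.2  0.  -1.6] 0.5470049927277376
wrist 0.01 2122 [0.077 0.078 0.079]
wrist 0.02 904 [0.077 0.078 0.079]
wrist 0.03 798 [0.076 0.077 0.078]
wrist 0.04 2680 [0.075 0.076 0.077]
wrist 0.05 2799 [0.075 0.076 0.077]
wrist 0.06 2932 [0.074 0.075 0.076]
wrist 0.07 2560 [0.04  0.074 0.076]
side -0.01 37 [0.077 0.08  0.083]
side 0.01 31 [0.076 0.078 0.081]
side 0.02 41 [0.074 0.078 0.081]
side 0.03 37 [0.074 0.078 0.08 ]
side 0.04 46 [0.075 0.077 0.08 ]
side 0.05 39 [0.074 0.077 0.079]
side 0.06 43 [0.039 0.076 0.079]
side 0.07 196 [0.033 0.057 0.077]
```

Request:
carry_out --pt "0.72 0 0 0 0 0 0" --pt "0.72 0 0 0 0 0 0" --pt "0.72 0 0 0 0 0 0" --pt "0.72 0 0 -0.6 0 0 0" --pt "0.72 0 0 -1 0 0 0" --pt "0.72 0 0 -1 0 0 0" --pt "0.8 0 0 -1 0 0 0" --pt "0.8 1 -0.3 -0.6 0 0 0"

```text
clock: 39.05
position: [0.5488, -0.1349, 0.1467]
ee_rot: [2.086, 2.342, 0.001]
force: [0.1, 0.1, 0.2]
width: 0.795
gripper_force: 0.0
```

Request:
carry_out --pt "0.8 1 -0.3 0 0 0 0" --pt "0.8 1 -0.3 0 0 0 0" --pt "0.8 1 -0.3 0 0 0 0" --pt "0.8 1 -0.3 0 0 0 0" --pt "0.8 1 -0.3 0 0 0 0" --pt "0.8 1 -0.3 0 0 0 0" --pt "0.8 1 -0.3 0 0 0 0" --pt "0.8 1 -0.3 0 0 0 0"

```text
clock: 39.85
position: [0.4635, 0.0609, 0.1443]
ee_rot: [2.085, 2.35, 0.002]
force: [0.0, -0.3, -0.0]
width: 0.802
gripper_force: 0.0
```

```bash
cat >> m.py <<'E'
def status():
    a=np.radians(TA); R=np.array([[np.cos(a),-np.sin(a)],[np.sin(a),np.cos(a)]])
    for n in ('top','side'):
        d=cam(n); br=(d['hsv'][...,2]>0)
        b=np.array([.002,0]) if n=='top' else np.array([.0008,0])
        for nm,l,h in (('on tray',.072,.079),('table',.047,.0535),('bar',.054,.06)):
            for o in blobs(d,zm(d,l,h),100):
                x,y=o['xy']
                if .3<x<.7 and -.35<y<.45 and abs(o['size'][0]-.1)<.03:
                    q=np.array([x,y])+b; print(n,nm,'world',q.round(4),'tray',((q-T)@R*1000).round(1),'size',o['size'],'ang-TA',round(o['ang']-TA,1),'z',o['z'])
    return d
E
python3 -c "
from m import *
d=status(); shot(d,'s5.png',(250,110,450,260),4)
d=cam('top'); shot(d,'t5.png',(340,180,540,330),4)"
```

```text
top on tray world [ 0.5409 -0.238 ] tray [ 24.9 -55.9] size (0.1003, 0.0503) ang-TA -0.8 z 0.0752
top on tray world [ 0.5571 -0.1559] tray [50.8 23.7] size (0.1006, 0.0499) ang-TA -89.9 z 0.0752
top table world [ 0.6433 -0.0023] tray [154.7 165.9] size (0.0998, 0.0508) ang-TA 76.2 z 0.0502
top table world [0.5248 0.3234] tray [ 75.9 503.4] size (0.1013, 0.0504) ang-TA 79.4 z 0.0504
top table world [0.4043 0.3333] tray [-42.6 527.6] size (0.1007, 0.0499) ang-TA -86.5 z 0.0505
top bar world [ 0.4906 -0.0316] tray [ -0.4 155.1] size (0.1005, 0.0118) ang-TA 0.1 z 0.0568
side table world [ 0.6435 -0.0021] tray [154.9 166.1] size (0.1047, 0.0501) ang-TA 75.8 z 0.0503
side table world [0.5256 0.323 ] tray [ 76.6 502.9] size (0.1017, 0.0499) ang-TA 79.1 z 0.0503
side table world [0.4053 0.3334] tray [-41.6 527.6] size (0.1022, 0.051) ang-TA -86.5 z 0.0502
```

View pics/t5.png

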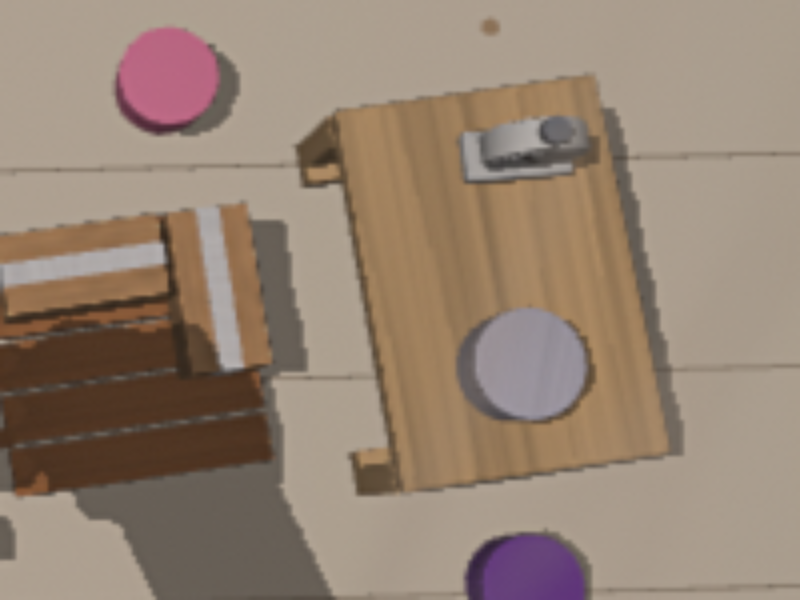

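The crop shows the tin (530,365) and thermometer (525,150) standing fine. Cartons 1 (215,285) and 2 (85,265) sit 3–5 mm too far back. One table carton has been knocked to (.525,.323). I nudge carton 2 first, then carton 1.

```bash
cat >> m.py <<'E'
def tr(x,y,z,yaw,half=True):
    a=np.radians(TA); R=np.array([[np.cos(a),-np.sin(a)],[np.sin(a),np.cos(a)]])
    q=T+R@np.array([x,y])/1000; goto(q[0],q[1],z,yaw,half)
E
python3 -c "
from m import *
tr(51.5,26,.055,6.85)"
```

```text
yaw now 7.0 pos [0.4634 0.0616 0.144 ] | turn/0.1 [ 0.   -0.01  0.03] shift/25mm [-8.99  2.71  3.56]
```

Request:
carry_out --pt "0.75 -1 0.3 0 0 0 0" --pt "0.75 -1 0.3 0 0 0 0" --pt "0.75 -1 0.3 0 0 0 0" --pt "0.75 -1 0.3 0 0 0 0" --pt "0.75 -1 0.3 0 0 0 0" --pt "0.75 -1 0.3 0 0 0 0" --pt "0.75 -1 0.3 0 0 0 0" --pt "0.75 -1 0.3 0 0 0 0"

```text
clock: 40.8
position: [0.5477, -0.1339, 0.144]
ee_rot: [2.085, 2.348, 0.0]
force: [-0.0, 0.2, 1.2]
width: 0.749
gripper_force: 0.0
```

Request:
carry_out --pt "0.75 -0.99 0.31 0 0 0 0.03" --pt "0.75 0 0 0 0 0 0" --pt "0.75 0 0 0 0 0 0"

```text
clock: 41.1
position: [0.5577, -0.1566, 0.1437]
ee_rot: [2.09, 2.344, -0.0]
force: [-0.3, 0.4, 0.4]
width: 0.751
gripper_force: 0.0
```

```bash
python3 -c "
from m import *
tr(51.5,26,.055,6.85)"
```

```text
yaw now 6.6 pos [ 0.5577 -0.1566  0.1437] | turn/0.1 [ 0.    0.01 -0.05] shift/25mm [0.12 0.01 3.55]
```

Request:
carry_out --pt "0.75 0 0 1 0 0 0" --pt "0.75 0 0 1 0 0 0" --pt "0.75 0 0 0.9 0 0 0" --pt "0.75 0 0 0.6 0 0 0" --pt "0.75 0 0 0 0 0 0" --pt "0.3 0 0 0 0 0 0" --pt "0.3 0 0 0 0 0 0" --pt "0.3 0 0 0 0 0 0" --squeeze 12

```text
clock: 41.9
position: [0.5585, -0.1551, 0.0568]
ee_rot: [2.087, 2.347, 0.001]
force: [0.9, -0.1, 5.0]
width: 0.538
gripper_force: 11.9
```

Request:
carry_out --pt "0.3 0 0 0 0 0 0" --pt "0.3 0.06 0 0 0 0 0" --pt "0.3 0.06 0 0 0 0 0" --pt "0.3 0 0 0 0 0 0" --pt "0.75 0 0 0 0 0 0" --pt "0.75 0 0 0 0 0 0" --pt "0.75 0 0 -0.5 0 0 0" --pt "0.75 0 0 -1 0 0 0"

```text
clock: 42.7
position: [0.5563, -0.1513, 0.0927]
ee_rot: [-2.086, -2.345, 0.003]
force: [0.0, 0.3, 0.5]
width: 0.747
gripper_force: 0.0
```

Request:
carry_out --pt "0.75 0 0 -1 0 0 0" --pt "0.75 0 0 -1 0 0 0" --pt "0.75 0 0 0 0 0 0.98" --pt "0.75 0 0 0 0 0 0.98" --pt "0.75 0 0 0 0 0 0.98" --pt "0.75 0 0 0 0 0 0.98" --pt "0.75 0 0 0 0 0 0.98" --pt "0.75 0 0 0 0 0 0.98"

```text
clock: 43.5
position: [0.5575, -0.1517, 0.144]
ee_rot: [-2.681, -1.636, -0.001]
force: [1.2, 0.0, -0.4]
width: 0.749
gripper_force: 0.0
```

Request:
carry_out --pt "0.75 0 0 0 0 0 0.98" --pt "0.75 0 0 0 0 0 0.98" --pt "0.75 0 0 0 0 0 0.98" --pt "0.75 0 0 0 0 0 0.98" --pt "0.75 0 0 0 0 0 0.98" --pt "0.75 0 0 0 0 0 0.98" --pt "0.75 0 0 0 0 0 0.98" --pt "0.75 0 0 0 0 0 0.98"

```text
clock: 44.3
position: [0.5576, -0.1515, 0.1439]
ee_rot: [-3.103, -0.488, -0.001]
force: [-0.3, 1.0, 0.6]
width: 0.752
gripper_force: 0.0
```

Request:
carry_out --pt "0.75 0 0 0 0 0 0.98" --pt "0.75 0 0 0 0 0 0.98" --pt "0.75 0 0 0 0 0 0"

```text
clock: 44.6
position: [0.5576, -0.1515, 0.1436]
ee_rot: [-3.136, -0.186, 0.0]
force: [0.5, 0.5, -0.7]
width: 0.748
gripper_force: 0.0
```

```bash
python3 -c "
from m import *
tr(6,-51.5,.055,TA-90,False)
d=cam('wrist')
for o in blobs(d,zm(d,.07,.08),300): print(o['xy'],o['size'],o['ang'])
status()"
```

```text
yaw now -83.2 pos [ 0.5576 -0.1515  0.1436] | turn/0.1 [-0.    0.   -0.01] shift/25mm [-1.83  3.18  3.54]
(0.6389, -0.3108) (0.0253, 0.0131) -36.2
(0.5596, -0.1538) (0.1003, 0.0504) -83.5
(0.5631, -0.2359) (0.0578, 0.0503) 6.4
top table world [ 0.6429 -0.0021] tray [154.3 166.2] size (0.1, 0.0499) ang-TA 75.9 z 0.0504
top table world [0.5248 0.3226] tray [ 75.8 502.6] size (0.1031, 0.0503) ang-TA 78.9 z 0.0504
top table world [0.4044 0.3338] tray [-42.4 528.1] size (0.1008, 0.0498) ang-TA -86.6 z 0.0504
side on tray world [ 0.5602 -0.1638] tray [52.9 15.5] size (0.1264, 0.0497) ang-TA -90.1 z 0.0752
side table world [ 0.6434 -0.0025] tray [154.8 165.7] size (0.1025, 0.0499) ang-TA 76.1 z 0.0504
side table world [0.5256 0.3234] tray [ 76.7 503.3] size (0.1016, 0.0499) ang-TA 79.1 z 0.0503
side table world [0.4053 0.3332] tray [-41.6 527.4] size (0.1023, 0.0507) ang-TA -86.6 z 0.0503
side bar world [ 0.4905 -0.0317] tray [ -0.5 155. ] size (0.1007, 0.0158) ang-TA -0.6 z 0.0569
```

Request:
carry_out --pt "0.75 -0.5 1 0 0 0 0" --pt "0.75 -0.5 1 0 0 0 0" --pt "0.75 -0.55 0.9 0 0 0 0" --pt "0.75 0 0.28 0.5 0 0 0" --pt "0.75 0 0 0.9 0 0 0" --pt "0.75 0 0 0.9 0 0 0" --pt "0.75 0 0 0.8 0 0 0" --pt "0.75 0 0 0.4 0 0 0" --squeeze 20

```text
clock: 45.55
position: [0.5282, -0.2342, 0.0537]
ee_rot: [-3.134, -0.191, 0.003]
force: [0.9, 0.8, 0.4]
width: 0.75
gripper_force: 0.0
```

Request:
carry_out --pt "0.75 0 0 0 0 0 0" --pt "0.3 0 0 0 0 0 0" --pt "0.3 0 0 0 0 0 0" --pt "0.3 0 0 0 0 0 0" --pt "0.3 0 0 0 0 0 0" --pt "0.3 0 0 0 0 0 0" --pt "0.3 0 0 0 0 0 0"

```text
clock: 46.25
position: [0.5292, -0.2359, 0.0566]
ee_rot: [3.135, 0.188, 0.002]
force: [-0.9, 0.6, 6.9]
width: 0.546
gripper_force: 19.9
```

```bash
python3 -c "
from m import *
s=arm.observe(); print(s['width'],s['gripper_force'])
tr(13,-51.5,.055,TA-90,False)
d=cam('wrist')
a=np.radians(TA); R=np.array([[np.cos(a),-np.sin(a)],[np.sin(a),np.cos(a)]])
for o in blobs(d,zm(d,.07,.08),300): print(o['xy'],o['size'],o['ang'],((np.array(o['xy'])-T)@R*1000).round(1))"
```

```text
0.546010874491116 19.921900033950806
yaw now -83.1 pos [ 0.5292 -0.2359  0.0566] | turn/0.1 [ 0.01 -0.01  0.  ] shift/25mm [-0.02 -0.04  0.06]
(0.6307, -0.3104) (0.0237, 0.0131) 45.9 [ 105.4 -138.5]
(0.5593, -0.1535) (0.1011, 0.05) -83.1 [53.3 25.8]
(0.5616, -0.2324) (0.0836, 0.0596) -83.4 [ 46.1 -52.8]
(0.5086, -0.2382) (0.0501, 0.0169) -82.9 [ -7.2 -52.2]
```

Request:
carry_out --pt "0.3 0.06 -0.03 0 0 0 0" --pt "0.3 0 0 0 0 0 0" --pt "0.7 0 0 0 0 0 0" --pt "0.7 0 0 0 0 0 0" --pt "0.7 0 0 0 0 0 0" --pt "0.7 0 0 -0.6 0 0 0" --pt "0.7 0 0 -1 0 0 0" --pt "0.8 0 0 -1 0 0 0"

```text
clock: 47.1
position: [0.5298, -0.2347, 0.1222]
ee_rot: [3.136, 0.187, -0.001]
force: [0.4, 0.2, -0.8]
width: 0.75
gripper_force: 0.0
```

Request:
carry_out --pt "0.8 0 0 -1 0 0 0" --pt "0.8 0 -1 0 0 0 0" --pt "0.8 0 -1 0 0 0 0" --pt "0.8 0 -1 0 0 0 0" --pt "0.8 0 -1 0 0 0 0" --pt "0.8 0 -1 0 0 0 0" --pt "0.8 0 -1 0 0 0 0" --pt "0.8 0 -1 0 0 0 0"

```text
clock: 47.9
position: [0.509, -0.0599, 0.1467]
ee_rot: [-3.136, -0.188, -0.001]
force: [-0.0, -0.8, 0.1]
width: 0.8
gripper_force: 0.0
```

Request:
carry_out --pt "0.8 0 -1 0 0 0 -0.9" --pt "0.8 0 0 0 0 0 -0.9" --pt "0.8 0 0 0 0 0 -0.9" --pt "0.8 0 0 0 0 0 -0.9" --pt "0.8 0 0 0 0 0 -0.9" --pt "0.8 0 0 0 0 0 -0.9" --pt "0.8 0 0 0 0 0 -0.9" --pt "0.8 0 0 0 0 0 -0.9"

```text
clock: 48.7
position: [0.5063, -0.0363, 0.1467]
ee_rot: [2.867, 1.285, 0.001]
force: [-0.2, -0.2, -0.3]
width: 0.798
gripper_force: 0.0
```

Request:
carry_out --pt "0.8 0 0 0 0 0 -0.95" --pt "0.8 0 0 0 0 0 -0.95" --pt "0.8 0 0 0 0 0 -0.95" --pt "0.8 0 0 0 0 0 -0.95" --pt "0.8 0 0 0 0 0 -0.95" --pt "0.8 0 0 0 0 0 -0.95" --pt "0.8 0 0 0 0 0 -0.95" --pt "0.8 0 0 0 0 0 0"

```text
clock: 49.5
position: [0.5063, -0.0364, 0.1467]
ee_rot: [2.292, 2.148, 0.001]
force: [0.2, -1.0, -0.3]
width: 0.796
gripper_force: 0.0
```

```bash
python3 -c "
from m import *
status(); goto(.5254,.323,.03,-3.9)"
```

```text
top on tray world [ 0.5408 -0.2339] tray [ 25.3 -51.8] size (0.0995, 0.0506) ang-TA -1.0 z 0.0751
top on tray world [ 0.5591 -0.159 ] tray [52.4 20.4] size (0.0898, 0.0498) ang-TA -90.0 z 0.0753
top table world [0.5249 0.3236] tray [ 76.  503.6] size (0.1013, 0.0499) ang-TA 79.2 z 0.0503
top table world [0.4042 0.3332] tray [-42.7 527.6] size (0.1016, 0.0499) ang-TA -86.4 z 0.0503
side on tray world [ 0.5571 -0.1387] tray [52.8 40.8] size (0.0763, 0.05) ang-TA -90.5 z 0.0751
side table world [ 0.6435 -0.0026] tray [154.9 165.6] size (0.1042, 0.05) ang-TA 76.1 z 0.0504
side table world [0.5255 0.3229] tray [ 76.5 502.9] size (0.1017, 0.05) ang-TA 79.2 z 0.0503
side table world [0.405  0.3332] tray [-41.9 527.5] size (0.1016, 0.051) ang-TA -86.9 z 0.0502
side bar world [ 0.4908 -0.031 ] tray [-1.000e-01  1.556e+02] size (0.0998, 0.0175) ang-TA -0.8 z 0.0569
yaw now -4.0 pos [ 0.5063 -0.0362  0.1463] | turn/0.1 [ 0.01 -0.   -0.01] shift/25mm [14.39 -0.21  4.65]
```

Request:
carry_out --pt "0.8 1 0 0 0 0 0" --pt "0.8 1 0 0 0 0 0" --pt "0.8 1 0 0 0 0 0" --pt "0.8 1 0 0 0 0 0" --pt "0.8 1 0 0 0 0 0" --pt "0.8 1 0 0 0 0 0" --pt "0.8 1 -0.1 0 0 0 0" --pt "0.8 1 -0.1 0 0 0 0"

```text
clock: 50.4
position: [0.5143, 0.1649, 0.146]
ee_rot: [2.296, 2.143, -0.0]
force: [0.4, 0.3, 0.4]
width: 0.799
gripper_force: 0.0
```

Request:
carry_out --pt "0.8 1 0 0 0 0 0" --pt "0.8 1 0 0 0 0 0" --pt "0.8 1 0 0 0 0 0" --pt "0.8 1 0 0 0 0 0" --pt "0.8 1 0 0 0 0 0" --pt "0.8 1 0 0 0 0 0" --pt "0.8 0.39 0 0.2 0 0 0" --pt "0.8 0 0 0 0 0 0"

```text
clock: 51.2
position: [0.5242, 0.3244, 0.1398]
ee_rot: [2.292, 2.148, -0.002]
force: [-0.6, 0.2, 0.2]
width: 0.801
gripper_force: 0.0
```

Request:
carry_out --pt "0.8 0 0 0 0 0 0"

```text
clock: 51.3
position: [0.5249, 0.3217, 0.1405]
ee_rot: [2.295, 2.144, -0.002]
force: [0.3, -0.3, -0.4]
width: 0.798
gripper_force: 0.0
```

```bash
python3 -c "
from m import *
near(.525,.323,names=('wrist','side')); goto(.5258,.323,.03,-3.9)
d=cam('top')
for o in blobs(d,zm(d,.072,.079),100):
    if .4<o['xy'][0]<.6 and abs(o['xy'][1])<.3: print(o['xy'],o['size'],o['ang'])"
```

```text
wrist (0.5255, 0.3239) (0.1, 0.05) 85.9 0.0495
side (0.5247, 0.3233) (0.1026, 0.05) 86.0 0.0504
yaw now -3.9 pos [0.5252 0.3214 0.1409] | turn/0.1 [ 0.    0.01 -0.01] shift/25mm [0.07 0.02 4.44]
(0.539, -0.234) (0.1001, 0.0506) 6.3
(0.5563, -0.1533) (0.0998, 0.0499) -83.3
```

Request:
carry_out --pt "0.8 0.09 0 1 0 0 0" --pt "0.8 0 0 1 0 0 0" --pt "0.8 0 0 1 0 0 0" --pt "0.8 0 0 0.8 0 0 0" --pt "0.8 0 0 0.4 0 0 0" --pt "0.8 0 0 0.24 0 0 0" --pt "0.8 0 0 0 0 0 0" --pt "0.3 0 0 0 0 0 0" --squeeze 40

```text
clock: 52.25
position: [0.5257, 0.3256, 0.0306]
ee_rot: [2.294, 2.146, 0.002]
force: [-0.1, 0.2, 0.8]
width: 0.751
gripper_force: 0.0
```

Request:
carry_out --pt "0.3 0 0 0 0 0 0" --pt "0.3 0 0 0 0 0 0" --pt "0.3 0 0 0 0 0 0" --pt "0.3 0 0 0 0 0 0" --pt "0.3 0 0 -0.5 0 0 0" --pt "0.3 0 0 -0.9 0 0 0" --pt "0.3 0 0 -1 0 0 0" --pt "0.3 0 0 -1 0 0 0.9"

```text
clock: 53.05
position: [0.5249, 0.3251, 0.1162]
ee_rot: [-2.389, -2.04, 0.0]
force: [0.6, -0.3, -0.8]
width: 0.54
gripper_force: 40.0
```

Request:
carry_out --pt "0.3 0 0 0 0 0 0.99" --pt "0.3 0 0 0 0 0 0.99" --pt "0.3 0 0 0 0 0 0.99" --pt "0.3 0 0 0 0 0 0.99" --pt "0.3 0 0 0 0 0 0.99" --pt "0.3 0 0 0 0 0 0.99" --pt "0.3 0 0 0 0 0 0.99" --pt "0.3 0 0 0 0 0 0.99"

```text
clock: 53.85
position: [0.5248, 0.3256, 0.1154]
ee_rot: [-2.992, -0.956, 0.0]
force: [0.4, -0.6, -1.7]
width: 0.543
gripper_force: 40.0
```

Request:
carry_out --pt "0.3 0 0 0 0 0 0.99" --pt "0.3 0 0 0 0 0 0.99" --pt "0.3 0 0 0 0 0 0.99" --pt "0.3 0 0 0 0 0 0.99" --pt "0.3 0 0 0 0 0 0.99" --pt "0.3 0 0 0 0 0 0" --pt "0.3 0 0 0 0 0 0"

```text
clock: 54.55
position: [0.5249, 0.3256, 0.115]
ee_rot: [3.135, 0.205, -0.0]
force: [-0.2, 0.1, -1.3]
width: 0.542
gripper_force: 40.0
```

```bash
python3 -c "
from m import *
s=arm.observe(); print(s['width'],s['joints'].round(2)); z=s['position'][2]
place(3,.115,False,flip=180)
d=cam('side')
for o in blobs(d,zm(d,z+.01,z+.03),80):
  if o['xy'][0]>.4 and o['xy'][1]>.2: print(o['xy'],o['z'],o['size'],o['ang'])"
```

```text
0.5418537627282676 [-1.3   0.78  1.11  1.77 -0.78  1.1  -1.36]
tcp target [ 0.477  -0.1375]
yaw now -82.5 pos [0.5249 0.3256 0.115 ] | turn/0.1 [0.   0.   0.11] shift/25mm [-4.11 18.16  0.  ]
(0.4779, 0.3189) 0.135 (0.05, 0.0111) -78.1
(0.5638, 0.3298) 0.1349 (0.0516, 0.0192) -86.9
```

Request:
carry_out --pt "0.3 0 0 0 0 0 0.11" --pt "0.3 -0.22 1 0 0 0 0" --pt "0.3 -0.22 1 0 0 0 0" --pt "0.3 -0.22 1 0 0 0 0" --pt "0.3 -0.22 1 0 0 0 0" --pt "0.3 -0.22 1 0 0 0 0" --pt "0.3 -0.22 1 0 0 0 0" --pt "0.3 -0.22 1 0 0 0 0"

```text
clock: 55.4
position: [0.507, 0.1462, 0.1149]
ee_rot: [-3.136, -0.184, -0.0]
force: [0.5, -0.3, -1.5]
width: 0.543
gripper_force: 40.0
```

Request:
carry_out --pt "0.3 -0.22 1 0 0 0 0" --pt "0.3 -0.22 1 0 0 0 0" --pt "0.3 -0.22 1 0 0 0 0" --pt "0.3 -0.22 1 0 0 0 0" --pt "0.3 -0.22 1 0 0 0 0" --pt "0.3 -0.22 1 0 0 0 0" --pt "0.3 -0.22 1 0 0 0 0" --pt "0.3 -0.22 1 0 0 0 0"

```text
clock: 56.2
position: [0.4867, -0.0576, 0.115]
ee_rot: [-3.136, -0.184, -0.001]
force: [-0.1, 0.4, -1.0]
width: 0.545
gripper_force: 40.0
```

Request:
carry_out --pt "0.3 -0.25 1 0 0 0 0" --pt "0.3 -0.25 1 0 0 0 0" --pt "0.3 -0.24 1 0 0 0 0" --pt "0.3 0 0.16 0 0 0 0" --pt "0.3 0 0 0 0 0 0" --pt "0.3 0 0 0 0 0 0"

```text
clock: 56.8
position: [0.4778, -0.1363, 0.1146]
ee_rot: [-3.135, -0.185, 0.0]
force: [-0.7, 0.1, -2.4]
width: 0.539
gripper_force: 40.0
```

```bash
python3 -c "
from m import *
s=arm.observe();z=s['position'][2]; print(s['width'],s['joints'].round(2))
a=np.radians(TA); R=np.array([[np.cos(a),-np.sin(a)],[np.sin(a),np.cos(a)]])
for n in('wrist','side'):
    d=cam(n)
    for l,h in((z+.010,z+.028),(.07,.08)):
      for o in blobs(d,zm(d,l,h),80):
        if .35<o['xy'][0]<.65 and -.3<o['xy'][1]<-.05: print(n,o['xy'],o['z'],o['size'],o['ang'],((np.array(o['xy'])-T)@R*1000).round(1))
place(3,.0555,False,flip=180)"
```

```text
0.5389387230122364 [-0.59  0.57  1.09  2.07 -0.65  0.9  -0.57]
wrist (0.5039, -0.1337) 0.1338 (0.0837, 0.0458) -83.5 [ 0.6 52.1]
wrist (0.458, -0.1388) 0.1338 (0.05, 0.0169) -82.8 [-45.6  52.5]
wrist (0.5594, -0.154) 0.0745 (0.1006, 0.0494) -83.3 [53.3 25.3]
wrist (0.5417, -0.2346) 0.0745 (0.1006, 0.0515) 5.8 [ 26.1 -52.6]
side (0.5101, -0.1301) 0.134 (0.0534, 0.0308) -79.7 [ 7.2 54.9]
side (0.5446, -0.1805) 0.0753 (0.1576, 0.0866) -86.8 [35.4  0.8]
tcp target [ 0.477  -0.1375]
yaw now -83.2 pos [ 0.4778 -0.1359  0.1145] | turn/0.1 [-0.01  0.   -0.01] shift/25mm [-0.04  0.06  2.36]
```

Request:
carry_out --pt "0.3 0.03 0.03 0.4 0 0 0" --pt "0.3 0 0 0.6 0 0 0" --pt "0.3 0 0 0.6 0 0 0" --pt "0.3 0 0 0.45 0 0 0" --pt "0.3 0 0 0.28 0 0 0" --pt "0.3 0 0 0 0 0 0" --pt "0.3 0 0 0 0 0 0"

```text
clock: 57.6
position: [0.4784, -0.1379, 0.0561]
ee_rot: [3.136, 0.183, -0.0]
force: [0.7, 0.0, -1.8]
width: 0.538
gripper_force: 40.0
```

Request:
carry_out --pt "0.72 0 0 0 0 0 0" --pt "0.72 0 0 0 0 0 0" --pt "0.72 0 0 0 0 0 0" --pt "0.72 0 0 -0.6 0 0 0" --pt "0.72 0 0 -1 0 0 0" --pt "0.72 0 0 -1 0 0 0" --pt "0.8 0 0 -1 0 0 0" --pt "0.8 0 -1 0 0 0 0"

```text
clock: 58.4
position: [0.4774, -0.1163, 0.1497]
ee_rot: [3.134, 0.177, 0.009]
force: [0.7, -1.0, -1.4]
width: 0.791
gripper_force: 0.0
```

```bash
python3 -c "
from m import *
d=cam('wrist'); a=np.radians(TA); R=np.array([[np.cos(a),-np.sin(a)],[np.sin(a),np.cos(a)]])
for o in blobs(d,zm(d,.07,.08),80): print(o['xy'],o['z'],o['size'],o['ang'],((np.array(o['xy'])-T)@R*1000).round(1))
goto(.405,.3333,.14,10.4)"
```

```text
(0.5598, -0.1541) 0.0745 (0.1004, 0.05) -83.6 [53.7 25.2]
(0.5418, -0.2344) 0.0745 (0.1001, 0.0511) 6.1 [ 26.2 -52.4]
(0.4834, -0.1379) 0.0744 (0.0885, 0.0502) 6.2 [-20.2  50.4]
yaw now -83.3 pos [ 0.4761 -0.1098  0.1473] | turn/0.1 [-0.03  0.   15.07] shift/25mm [-17.95  -0.4    0.29]
```

Request:
carry_out --pt "0.8 0 0 0 0 0 -0.97" --pt "0.8 0 0 0 0 0 -0.97" --pt "0.8 0 0 0 0 0 -0.97" --pt "0.8 0 0 0 0 0 -0.97" --pt "0.8 0 0 0 0 0 -0.97" --pt "0.8 0 0 0 0 0 -0.97" --pt "0.8 0 0 0 0 0 -0.97" --pt "0.8 0 0 0 0 0 -0.97"

```text
clock: 59.25
position: [0.4754, -0.1128, 0.1464]
ee_rot: [-2.831, -1.362, -0.0]
force: [-0.4, 0.1, -0.4]
width: 0.804
gripper_force: 0.0
```

Request:
carry_out --pt "0.8 0 0 0 0 0 -0.97" --pt "0.8 0 0 0 0 0 -0.97" --pt "0.8 0 0 0 0 0 -0.97" --pt "0.8 0 0 0 0 0 -0.97" --pt "0.8 0 0 0 0 0 -0.97" --pt "0.8 0 0 0 0 0 -0.97" --pt "0.8 0 0 0 0 0 -0.97" --pt "0.8 0 0 0 0 0 -0.88"

```text
clock: 60.05
position: [0.4754, -0.1129, 0.1464]
ee_rot: [-2.116, -2.322, -0.0]
force: [0.6, -0.1, -0.4]
width: 0.802
gripper_force: 0.0
```

Request:
carry_out --pt "0.8 1 0 0 0 0 0" --pt "0.8 1 0 0 0 0 0" --pt "0.8 1 0 0 0 0 0" --pt "0.8 1 0 0 0 0 0" --pt "0.8 1 0 0 0 0 0" --pt "0.8 1 0 0 0 0 0" --pt "0.8 1 0 0 0 0 0" --pt "0.8 1 0 0 0 0 0"

```text
clock: 60.85
position: [0.4574, 0.0873, 0.1465]
ee_rot: [-2.12, -2.318, -0.0]
force: [-0.6, -0.0, 0.1]
width: 0.801
gripper_force: 0.0
```

Request:
carry_out --pt "0.8 1 0.2 0 0 0 0" --pt "0.8 1 0.2 0 0 0 0" --pt "0.8 1 0 0 0 0 0" --pt "0.8 1 0 0 0 0 0" --pt "0.8 1 0 0 0 0 0" --pt "0.8 1 0 0 0 0 0" --pt "0.8 1 0 0 0 0 0" --pt "0.8 0.9 0 0 0 0 0"

```text
clock: 61.65
position: [0.4497, 0.2852, 0.1464]
ee_rot: [-2.119, -2.319, 0.0]
force: [0.0, -0.1, 0.5]
width: 0.804
gripper_force: 0.0
```

Request:
carry_out --pt "0.8 0 0 0 0 0 0" --pt "0.8 0 0 0 0 0 0"

```text
clock: 61.85
position: [0.4499, 0.2839, 0.1463]
ee_rot: [2.119, 2.319, -0.001]
force: [-0.4, -0.7, -0.1]
width: 0.798
gripper_force: 0.0
```

```bash
python3 -c "
from m import *
near(.405,.333,names=('wrist','side')); goto(.405,.3333,.03,10.3); print(arm.observe()['joints'].round(2))
status()"
```

```text
wrist (0.4048, 0.3341) (0.1003, 0.0504) -79.9 0.0494
side (0.4045, 0.333) (0.1019, 0.051) -80.5 0.0503
yaw now 5.0 pos [0.4503 0.2827 0.1464] | turn/0.1 [-0.    0.   -0.92] shift/25mm [ 2.31 -1.42  4.66]
[-1.14  0.42  0.65  1.94 -0.32  0.89 -0.24]
top on tray world [ 0.5408 -0.2342] tray [ 25.3 -52.1] size (0.1001, 0.0506) ang-TA -0.5 z 0.0753
top on tray world [ 0.5586 -0.1536] tray [52.6 25.8] size (0.1004, 0.0504) ang-TA -90.0 z 0.0752
top on tray world [ 0.4765 -0.1383] tray [-27.1  50.8] size (0.0997, 0.0503) ang-TA 0.2 z 0.0753
top table world [ 0.6429 -0.0023] tray [154.3 166. ] size (0.0996, 0.0506) ang-TA 75.8 z 0.0504
top bar world [ 0.4907 -0.0318] tray [ -0.3 154.8] size (0.1, 0.0115) ang-TA 0.1 z 0.0568
side on tray world [ 0.4894 -0.1365] tray [-14.1  51. ] size (0.0756, 0.055) ang-TA -3.0 z 0.0752
side table world [ 0.6434 -0.0022] tray [154.8 166. ] size (0.1056, 0.0506) ang-TA 75.6 z 0.0503
side table world [0.4051 0.3332] tray [-41.8 527.4] size (0.1017, 0.0508) ang-TA -86.6 z 0.0501
side bar world [ 0.5004 -0.0305] tray [  9.5 155. ] size (0.0809, 0.017) ang-TA -1.1 z 0.0566
```

Request:
carry_out --pt "0.8 0 0 0 0 0 -0.9" --pt "0.8 1 -0.5 0 0 0 0" --pt "0.8 1 -0.5 0 0 0 0" --pt "0.8 1.0 -0.42 0.5 0 0 0" --pt "0.8 0.03 0 1 0 0 0" --pt "0.8 0 0 1 0 0 0" --pt "0.8 0 0 1 0 0 0" --pt "0.8 0 0 0.7 0 0 0"

```text
clock: 62.85
position: [0.4016, 0.3511, 0.0402]
ee_rot: [2.015, 2.41, -0.002]
force: [-1.1, 0.3, 0.6]
width: 0.801
gripper_force: 0.0
```

Request:
carry_out --pt "0.8 0 0 0.45 0 0 0" --pt "0.8 0 0 0 0 0 0" --pt "0.8 0 0 0 0 0 0"

```text
clock: 63.15
position: [0.4023, 0.3519, 0.0308]
ee_rot: [2.015, 2.41, 0.001]
force: [-0.1, -0.3, 0.2]
width: 0.799
gripper_force: 0.0
```

```bash
python3 -c "
from m import *
near(.405,.333,names=('wrist','side')); goto(.405,.3333,.03,10.3)"
```

```text
wrist (0.3985, 0.3689) (0.0502, 0.0304) 9.8 0.0495
wrist (0.4052, 0.331) (0.0502, 0.0174) 10.6 0.0496
side (0.4227, 0.3148) (0.0303, 0.0202) -79.8 0.0502
side (0.3981, 0.3689) (0.0501, 0.0308) 11.3 0.0502
yaw now 10.2 pos [0.4024 0.3524 0.0312] | turn/0.1 [ 0.01 -0.01 -0.01] shift/25mm [-0.77 -0.03  0.05]
```

Request:
carry_out --pt "0.3 0 0 0 0 0 0" --pt "0.3 0 0 0 0 0 0" --pt "0.3 0 0 0 0 0 0" --pt "0.3 0 0 0 0 0 0" --pt "0.3 0 0 0 0 0 0" --pt "0.3 0 0 -0.4 0 0 0" --pt "0.3 0 0 -0.8 0 0 0" --pt "0.3 0 0 -1 0 0 0" --squeeze 40

```text
clock: 64.05
position: [0.4012, 0.3513, 0.0856]
ee_rot: [2.014, 2.411, -0.003]
force: [0.1, 0.6, -1.9]
width: 0.545
gripper_force: 40.0
```

Request:
carry_out --pt "0.3 0 0 -1 0 0 0.29" --pt "0.3 0 0 -0.5 0 0 0.3" --pt "0.3 0 0 0 0 0 0" --pt "0.3 0 0 0 0 0 0"

```text
clock: 64.45
position: [0.4015, 0.352, 0.1227]
ee_rot: [-2.083, -2.352, -0.0]
force: [-0.1, 0.2, -2.3]
width: 0.541
gripper_force: 40.0
```

```bash
python3 -c "
from m import *
s=arm.observe();z=s['position'][2]; print(s['width'])
d=cam('wrist')
for o in blobs(d,zm(d,z+.005,z+.03),80):print(o['xy'],o['z'],o['size'],o['ang'])
tr(-52,-27.5+19,.125,TA)"
```

```text
0.5414366027969861
(0.4, 0.3692) 0.1416 (0.0835, 0.0296) 6.9
(0.4044, 0.3313) 0.1417 (0.05, 0.0173) 7.1
yaw now 6.9 pos [0.4012 0.3518 0.1222] | turn/0.1 [-0.01  0.01  0.01] shift/25mm [-22.19  -0.34  -0.11]
```

Request:
carry_out --pt "0.3 -1 0 0 0 0 0" --pt "0.3 -1 0 0 0 0 0" --pt "0.3 -1 0 0 0 0 0" --pt "0.3 -1 0 0 0 0 0" --pt "0.3 -1 0 0 0 0 0" --pt "0.3 -1 0 0 0 0 0" --pt "0.3 -1 0 0 0 0 0" --pt "0.3 -1 0 0 0 0 0"

```text
clock: 65.3
position: [0.4251, 0.1521, 0.1219]
ee_rot: [-2.083, -2.351, 0.003]
force: [0.5, 0.8, -2.2]
width: 0.542
gripper_force: 40.0
```

Request:
carry_out --pt "0.3 -1 0 0 0 0 0" --pt "0.3 -1 0 0 0 0 0" --pt "0.3 -1 0 0 0 0 0" --pt "0.3 -1 0 0 0 0 0" --pt "0.3 -1 -0.17 0 0 0 0" --pt "0.3 -1 -0.17 0 0 0 0" --pt "0.3 -1 0 0 0 0 0" --pt "0.3 -1 0 0 0 0 0"

```text
clock: 66.1
position: [0.4403, -0.0471, 0.122]
ee_rot: [-2.083, -2.35, 0.002]
force: [-0.0, 0.2, -2.8]
width: 0.543
gripper_force: 40.0
```

Request:
carry_out --pt "0.3 -1 0 0 0 0 0" --pt "0.3 -1 0 0 0 0 0" --pt "0.3 -1 0 0 0 0 0" --pt "0.3 -1 0 0 0 0 0" --pt "0.3 -1 0 0 0 0 0" --pt "0.3 -0.7 0 0 0 0 0" --pt "0.3 -0.4 0 0 0 0 0" --pt "0.3 0 0 0 0 0 0"

```text
clock: 66.9
position: [0.4589, -0.1986, 0.1222]
ee_rot: [-2.086, -2.348, 0.002]
force: [-0.4, 0.5, -2.5]
width: 0.542
gripper_force: 40.0
```

Request:
carry_out --pt "0.3 0 0 0 0 0 0"

```text
clock: 67.0
position: [0.459, -0.1966, 0.1222]
ee_rot: [-2.083, -2.35, 0.0]
force: [0.7, -0.6, -2.3]
width: 0.542
gripper_force: 40.0
```

```bash
python3 -c "
from m import *
s=arm.observe();z=s['position'][2]; print(s['width'],s['joints'].round(2))
a=np.radians(TA); R=np.array([[np.cos(a),-np.sin(a)],[np.sin(a),np.cos(a)]])
for n in('wrist','side','top'):
    d=cam(n)
    for l,h in((z+.010,z+.028),(.07,.08),(.05,.06)):
      for o in blobs(d,zm(d,l,h),80):
        if .35<o['xy'][0]<.62 and -.3<o['xy'][1]<-.01: print(n,o['xy'],o['z'],o['size'],o['ang'],((np.array(o['xy'])-T)@R*1000).round(1))
tr(-52,-27.5+19,.056,TA)"
```

```text
0.5422730912430614 [-0.21  0.41  0.68  2.04 -0.35  0.81  0.8 ]
wrist (0.4576, -0.1795) 0.1412 (0.0835, 0.03) 6.3 [-50.8  12.1]
wrist (0.4621, -0.2176) 0.1412 (0.0501, 0.0172) 7.5 [-50.9 -26.2]
wrist (0.4772, -0.1382) 0.0744 (0.1003, 0.0502) 6.4 [-26.4  50.8]
wrist (0.5583, -0.1485) 0.0745 (0.0898, 0.051) -83.1 [52.9 30.9]
wrist (0.5056, -0.2534) 0.0746 (0.0201, 0.0071) -73.7 [-12. -67.]
wrist (0.5373, -0.181) 0.0551 (0.0446, 0.0014) -82.7 [28.1  1.2]
side (0.463, -0.1973) 0.1417 (0.083, 0.0824) -64.6 [-47.6  -6.2]
side (0.5358, -0.1823) 0.0751 (0.1588, 0.1002) -84.7 [26.5  0. ]
side (0.4767, -0.138) 0.0751 (0.1001, 0.0562) 6.4 [-26.9  51.1]
side (0.4739, -0.1145) 0.0551 (0.0979, 0.0084) 7.5 [-26.9  74.7]
side (0.4904, -0.0309) 0.056 (0.0997, 0.0173) 8.1 [ -0.5 155.8]
top (0.5829, -0.2296) 0.0752 (0.0496, 0.0131) -88.8 [ 67.6 -52.5]
top (0.5565, -0.1532) 0.0753 (0.0993, 0.05) -83.3 [50.5 26.5]
top (0.4744, -0.1383) 0.075 (0.0997, 0.0502) 6.5 [-29.2  51. ]
top (0.4887, -0.0316) 0.0568 (0.1, 0.0118) 6.9 [ -2.3 155.3]
yaw now 7.0 pos [ 0.4594 -0.1962  0.1225] | turn/0.1 [-0.   -0.01  0.02] shift/25mm [-0.15 -0.04  2.66]
```

Request:
carry_out --pt "0.3 -0.16 -0.04 0.3 0 0 0" --pt "0.3 0 0 0.6 0 0 0" --pt "0.3 0 0 0.6 0 0 0" --pt "0.3 0 0 0.6 0 0 0" --pt "0.3 0 0 0.35 0 0 0" --pt "0.3 0 0 0.2 0 0 0" --pt "0.3 0 0 0 0 0 0" --pt "0.3 0 0 0 0 0 0"

```text
clock: 67.95
position: [0.4591, -0.2017, 0.0567]
ee_rot: [2.084, 2.35, 0.0]
force: [0.4, -0.7, -2.1]
width: 0.539
gripper_force: 40.0
```

```bash
python3 -c "
from m import *
s=arm.observe(); print(s['force'].round(1),s['width']); tr(-52,-27.5+19,.056,TA)
d=cam('side')
for o in blobs(d,zm(d,.07,.08),80):
        if .35<o['xy'][0]<.62 and -.3<o['xy'][1]<-.01: print(o['xy'],o['z'],o['size'],o['ang'])"
```

```text
[ 0.4 -0.7 -2.1] 0.5391451473738631
yaw now 6.9 pos [ 0.4591 -0.2017  0.0567] | turn/0.1 [0. 0. 0.] shift/25mm [ 0.06 -0.    0.03]
(0.5427, -0.1821) 0.0751 (0.1592, 0.0865) -84.8
(0.472, -0.1733) 0.0755 (0.142, 0.1055) 84.3
```

Request:
carry_out --pt "0.3 0 0 0.03 0 0 0" --pt "0.68 0 0 0 0 0 0" --pt "0.68 0 0 0 0 0 0" --pt "0.68 0 0 0 0 0 0" --pt "0.68 0 0 -0.6 0 0 0" --pt "0.68 0 0 -1 0 0 0" --pt "0.68 0 0 -1 0 0 0" --pt "0.68 0 0 -1 0 0 0"

```text
clock: 68.8
position: [0.4587, -0.2017, 0.1467]
ee_rot: [-2.085, -2.35, 0.0]
force: [0.9, 1.1, -0.3]
width: 0.685
gripper_force: 0.0
```

Request:
carry_out --pt "0.5 1 -0.3 0 0 0 0" --pt "0.4 1 -0.3 0 0 0 0" --pt "0.4 1 -0.3 0 0 0 0" --pt "0.4 1 -0.3 0 0 0 0" --pt "0.4 1 -0.3 0 0 0 0" --pt "0.4 1 -0.3 0 0 0 0" --pt "0.4 1 -0.3 0 0 0 0" --pt "0.4 1 -0.3 0 0 0 0"

```text
clock: 69.6
position: [0.375, -0.0093, 0.1459]
ee_rot: [2.085, 2.35, 0.001]
force: [0.6, 1.1, 0.4]
width: 0.394
gripper_force: 0.0
```

```bash
python3 -c "
from m import *
status(); 
d=cam('top'); shot(d,'t6.png',(340,180,540,330),4)
tr(0,155.2,.032,TA+90,False);print(arm.observe()['joints'].round(2))"
```

```text
top on tray world [ 0.5584 -0.1535] tray [52.4 25.9] size (0.1003, 0.0505) ang-TA -90.5 z 0.0756
top on tray world [ 0.4766 -0.1382] tray [-27.   50.9] size (0.0995, 0.0502) ang-TA -0.4 z 0.0754
top table world [ 0.6431 -0.0023] tray [154.5 166. ] size (0.0998, 0.0502) ang-TA 76.0 z 0.0502
side table world [ 0.6433 -0.0025] tray [154.7 165.7] size (0.104, 0.0501) ang-TA 75.8 z 0.0504
side bar world [ 0.4908 -0.0318] tray [ -0.2 154.8] size (0.1005, 0.0159) ang-TA -0.5 z 0.0567
yaw now 7.1 pos [ 0.375  -0.009   0.1458] | turn/0.1 [ 1.000e-02 -1.000e-02 -1.567e+01] shift/25mm [-4.5  -1.44  4.55]
[-0.75  0.14  0.72  2.28 -0.13  0.76  0.18]
```

View pics/t6.png

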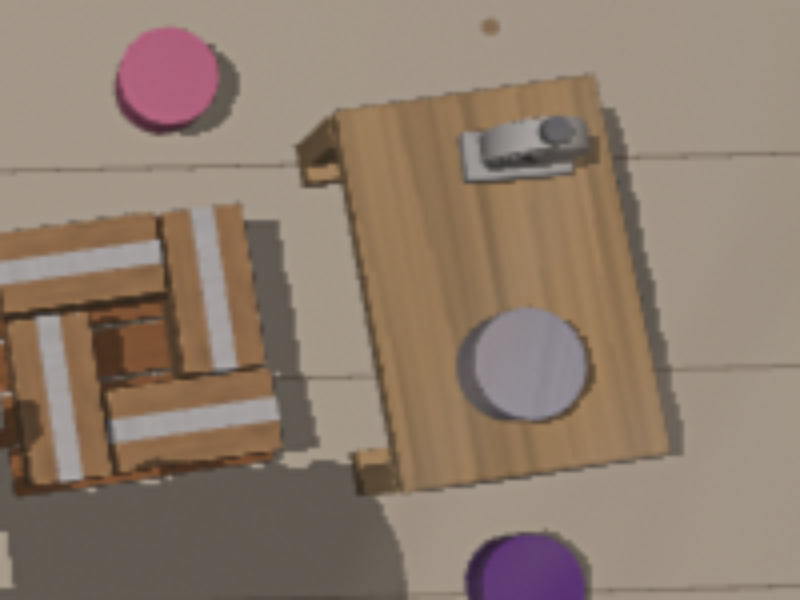

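The crop shows a clean clockwise pinwheel: cartons at (215,285), (80,265), (60,400) and (195,420), with the well at (135,340). Next I push the tray in.

Request:
carry_out --pt "0.4 0 0 0 0 0 -0.98" --pt "0.4 0 0 0 0 0 -0.98" --pt "0.4 0 0 0 0 0 -0.98" --pt "0.4 0 0 0 0 0 -0.98" --pt "0.4 0 0 0 0 0 -0.98" --pt "0.4 0 0 0 0 0 -0.98" --pt "0.4 0 0 0 0 0 -0.98" --pt "0.4 0 0 0 0 0 -0.98"

```text
clock: 70.55
position: [0.376, -0.0113, 0.1459]
ee_rot: [1.024, 2.969, 0.0]
force: [-0.5, -0.4, 1.0]
width: 0.403
gripper_force: 0.0
```

Request:
carry_out --pt "0.4 0 0 0 0 0 -0.98" --pt "0.4 0 0 0 0 0 -0.98" --pt "0.4 0 0 0 0 0 -0.98" --pt "0.4 0 0 0 0 0 -0.98" --pt "0.4 0 0 0 0 0 -0.98" --pt "0.4 0 0 0 0 0 -0.98" --pt "0.4 0 0 0 0 0 -0.98" --pt "0.4 0 0 0 0 0 -0.97"

```text
clock: 71.35
position: [0.376, -0.0113, 0.1458]
ee_rot: [-0.186, 3.136, -0.0]
force: [0.2, -1.0, -0.6]
width: 0.401
gripper_force: 0.0
```

Request:
carry_out --pt "0.4 -1 -0.3 0 0 0 0" --pt "0.4 -1 -0.3 0 0 0 0" --pt "0.4 -1 -0.3 0 0 0 0" --pt "0.4 -1 -0.3 0 0 0 0" --pt "0.4 -0.5 -0.24 0 0 0 0" --pt "0.4 0 0 0 0 0 0" --pt "0.4 0 0 0 0 0 0"

```text
clock: 72.05
position: [0.4909, -0.0339, 0.1454]
ee_rot: [0.18, -3.136, 0.001]
force: [-0.4, 0.3, 0.5]
width: 0.402
gripper_force: 0.0
```

```bash
python3 -c "
from m import *
tr(0,155,.032,TA+90,False);print(arm.observe()['joints'].round(2))
d=cam('top'); a=np.radians(TA); R=np.array([[np.cos(a),-np.sin(a)],[np.sin(a),np.cos(a)]])
P=d['P']; q=(P[...,:2]+[.002,0]-T)@R*1000
for n,x0,x1,y0,y1 in((1,0,60,-100,-30),(4,-70,-35,-100,20)):
    m=zm(d,.07,.08)&(q[...,0]>x0)&(q[...,0]<x1)&(q[...,1]>y0)&(q[...,1]<y1)
    print(n,np.percentile(q[m],[0,1,99,100],axis=0).round(1).tolist())"
```

```text
yaw now 96.6 pos [ 0.4909 -0.0339  0.1454] | turn/0.1 [-0.   -0.01 -0.05] shift/25mm [-0.02  0.09  4.54]
[-0.42  0.33  0.49  2.02 -0.21  0.84  1.87]
1 [[0.2, -77.4], [0.9, -76.6], [59.4, -30.6], [59.9, -30.0]]
4 [[-69.9, -78.5], [-69.6, -76.8], [-35.3, 19.1], [-35.1, 19.7]]
```

Request:
carry_out --pt "0.4 0 0.09 0.9 0 0 -0.04" --pt "0.4 0 0 1 0 0 0" --pt "0.4 0 0 1 0 0 0" --pt "0.4 0 0 1 0 0 0" --pt "0.4 0 0 0.64 0 0 0" --pt "0.4 0 0 0 0 0 0" --pt "0.05 0 0 0 0 0 0" --pt "0.05 0 0 0 0 0 0" --squeeze 40

```text
clock: 72.9
position: [0.4915, -0.0307, 0.0333]
ee_rot: [-0.189, 3.134, 0.0]
force: [-0.4, 0.8, -0.0]
width: 0.271
gripper_force: 0.0
```

Request:
carry_out --pt "0.05 0 0 0 0 0 0" --pt "0.05 0 0 0 0 0 0" --pt "0.05 0 0 0 0 0 0" --pt "0.05 0 -0.08 0 0 0 0" --pt "0.05 0 -0.16 0 0 0 0" --pt "0.05 0 -0.24 0 0 0 0" --pt "0.05 0 -0.3 0 0 0 0" --pt "0.05 0 -0.3 0 0 0 0"

```text
clock: 73.7
position: [0.4949, -0.0539, 0.0331]
ee_rot: [-0.194, 3.135, 0.007]
force: [-0.7, 12.1, 11.7]
width: 0.13
gripper_force: 40.0
```

```bash
cat >> m.py <<'E'
def bar():
    o0,RS=shelf(); 
    for n in ('side','top','wrist'):
        d=cam(n); b=np.array({'side':[.0008,0],'top':[.002,0],'wrist':[0,0]}[n])
        for o in blobs(d,zm(d,.048,.06),30):
            x,y=o['xy']
            if .4<x<.58 and -.3<y<0 : print(n,'bar shelf',((np.array([x,y])+b-o0)@RS*1000).round(1),o['size'],o['ang'])
    s=arm.observe(); print('tcp shelf',((s['position'][:2]-o0)@RS*1000).round(1),s['force'].round(1),s['width'],s['position'][2])
E
python3 -c "
from m import *
bar()"
```

```text
side bar shelf [ 52.6 257.6] (0.0472, 0.0094) 10.2
side bar shelf [-64.2 255.1] (0.0245, 0.0071) 13.0
side bar shelf [ 37.7 337.1] (0.0216, 0.0156) 2.9
wrist bar shelf [-39.6 255.4] (0.0757, 0.0028) 7.3
wrist bar shelf [-27.8 334.3] (0.0479, 0.0257) 7.9
wrist bar shelf [ 19.6 253.1] (0.022, 0.006) 7.7
wrist bar shelf [ 18.8 334.5] (0.0174, 0.0118) 7.3
tcp shelf [ -0.4 335. ] [-0.9  5.2  9.2] 0.13039551755378387 0.0330669186041201
```

Request:
carry_out --pt "0.05 0 -0.15 0 0 0 0" --pt "0.05 0 -0.3 0 0 0 0" --pt "0.05 0 -0.3 0 0 0 0" --pt "0.05 0 -0.3 0 0 0 0" --pt "0.05 0 -0.3 0 0 0 0" --pt "0.05 0 -0.3 0 0 0 0" --pt "0.05 0 -0.3 0 0 0 0" --pt "0.05 0 -0.15 0 0 0 0"

```text
clock: 74.65
position: [0.5012, -0.1066, 0.033]
ee_rot: [-0.193, 3.135, 0.006]
force: [-1.6, 14.4, 13.3]
width: 0.129
gripper_force: 40.0
```

```bash
python3 -c "
from m import *
bar()"
```

```text
side bar shelf [ 53.7 202.9] (0.0489, 0.0134) -0.7
side bar shelf [-64.1 203.9] (0.024, 0.0073) 6.9
side bar shelf [ 37.8 285. ] (0.0222, 0.012) 1.6
wrist bar shelf [-39.2 203.8] (0.0762, 0.003) 7.0
wrist bar shelf [-27.8 282.6] (0.0475, 0.0256) 7.9
wrist bar shelf [ 20.1 202.7] (0.0214, 0.0065) -2.4
wrist bar shelf [ 18.8 283. ] (0.0174, 0.0118) 7.4
tcp shelf [ -0.3 283.4] [-0.6  7.9  9.8] 0.12685652557845645 0.033028938124705046
```

Request:
carry_out --pt "0.05 0 -0.15 0 0 0 0" --pt "0.05 0 -0.3 0 0 0 0" --pt "0.05 0 -0.3 0 0 0 0" --pt "0.05 0 -0.3 0 0 0 0" --pt "0.05 0 -0.3 0 0 0 0" --pt "0.05 0 -0.3 0 0 0 0" --pt "0.05 0 -0.3 0 0 0 0" --pt "0.05 0 -0.2 0 0 0 0"

```text
clock: 75.6
position: [0.5077, -0.1593, 0.033]
ee_rot: [-0.193, 3.135, 0.007]
force: [-1.6, 14.5, 14.7]
width: 0.129
gripper_force: 40.0
```

Request:
carry_out --pt "0.05 0 -0.3 0 0 0 0" --pt "0.05 0 -0.3 0 0 0 0" --pt "0.05 0 -0.3 0 0 0 0" --pt "0.05 0 -0.3 0 0 0 0" --pt "0.05 0 -0.3 0 0 0 0" --pt "0.05 0 -0.2 0 0 0 0" --pt "0.05 0 -0.1 0 0 0 0" --pt "0.05 0 0 0 0 0 0"

```text
clock: 76.4
position: [0.5132, -0.204, 0.0331]
ee_rot: [-0.193, 3.135, 0.007]
force: [-1.4, 11.8, 12.5]
width: 0.126
gripper_force: 40.0
```

```bash
python3 -c "
from m import *
bar(); d=cam('side'); shot(d,'s7.png',(270,110,430,250),4)"
```

```text
side bar shelf [-62.6 105.2] (0.0278, 0.0066) 10.0
side bar shelf [ 54.  104.3] (0.0457, 0.0088) 4.6
side bar shelf [ 38.  186.4] (0.0208, 0.0158) 2.4
wrist bar shelf [-39.1 106.5] (0.0759, 0.0032) 7.3
wrist bar shelf [-27.6 184.5] (0.0477, 0.0258) 9.6
wrist bar shelf [ 20.6 104. ] (0.0219, 0.0059) 6.8
wrist bar shelf [ 18.9 185.5] (0.0169, 0.0118) 6.4
tcp shelf [  0.  185.8] [-1.3 12.2 13.4] 0.130111046245236 0.03307793683275383
```

View pics/s7.png

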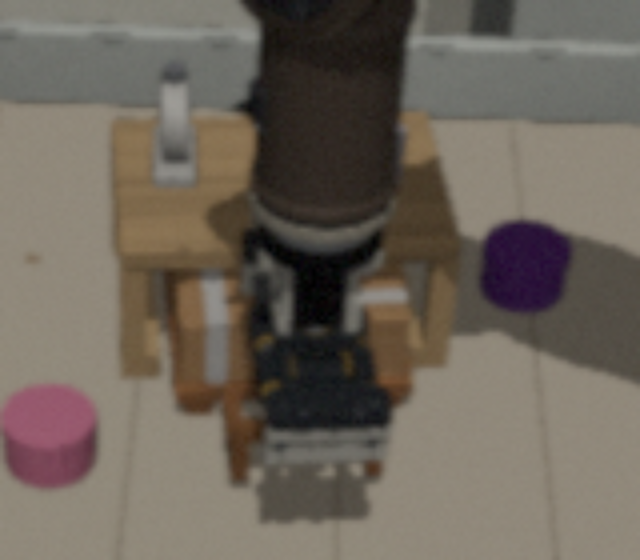

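The crop shows the tray nearly in, with the cartons clear below the board, at about (205,340) and (385,340). The last stretch I push with closed fingers against the outside of the bar.

Request:
carry_out --pt "0.4 0 0 0 0 0 0" --pt "0.4 0 0 0 0 0 0" --pt "0.4 0 0 0 0 0 0" --pt "0.4 0 0 -0.8 0 0 0" --pt "0.4 0 0 -1 0 0 0" --pt "0.3 0 0.7 0 0 0 0" --pt "0 0 0.7 0 0 0 0" --pt "0 0 0 0 0 0 0"

```text
clock: 77.4
position: [0.508, -0.1707, 0.0771]
ee_rot: [0.192, -3.135, -0.002]
force: [1.0, 0.8, -0.2]
width: 0.189
gripper_force: 0.0
```

Request:
carry_out --pt "0 0 0 0 0 0 0" --pt "0 0 0 0 0 0 0" --pt "0 0 0 0.8 0 0 0" --pt "0 0 0 0.9 0 0 0" --pt "0 0 0 0 0 0 0" --pt "0 0 0 0 0 0 0"

```text
clock: 78.0
position: [0.5079, -0.1737, 0.0348]
ee_rot: [0.187, -3.135, 0.0]
force: [-0.5, -0.6, 0.1]
width: 0.004
gripper_force: 0.0
```

```bash
python3 -c "
from m import *
bar()"
```

```text
side bar shelf [ 52.8 106.3] (0.0488, 0.0091) 5.7
side bar shelf [ 39.4 188.5] (0.0254, 0.0168) -26.3
wrist bar shelf [-38.9 106.4] (0.0761, 0.0036) 6.6
wrist bar shelf [-33.4 185.4] (0.0359, 0.0125) 7.3
wrist bar shelf [ -8.9 216.1] (0.0082, 0.0061) -83.6
wrist bar shelf [ 22.4 104.8] (0.0247, 0.0088) -5.5
tcp shelf [ -0.7 216.7] [0.5 0.4 0.1] 0.0030570196433849024 0.03568903270428127
```

Request:
carry_out --pt "0 0 -0.15 0 0 0 0" --pt "0 0 -0.15 0 0 0 0" --pt "0 0 -0.2 0 0 0 0" --pt "0 0 -0.2 0 0 0 0" --pt "0 0 -0.2 0 0 0 0" --pt "0 0 -0.15 0 0 0 0" --pt "0 0 -0.1 0 0 0 0" --pt "0 0 0 0 0 0 0"

```text
clock: 78.95
position: [0.5121, -0.1991, 0.0352]
ee_rot: [-0.191, 3.135, 0.005]
force: [-1.2, 9.4, 7.5]
width: 0.004
gripper_force: 5.1
```

```bash
python3 -c "
from m import *
bar()"
```

```text
side bar shelf [47.1 86.8] (0.0358, 0.0084) 5.6
side bar shelf [ 37.8 168.8] (0.0236, 0.0148) 3.3
wrist bar shelf [-33.2 167.2] (0.0354, 0.0124) 6.8
wrist bar shelf [ -9.4 190.4] (0.0081, 0.0042) -84.1
tcp shelf [ -0.5 190.8] [-1.3  8.8  7.5] 0.003937763095326261 0.035266027397926863
```

Request:
carry_out --pt "0 0 -0.1 0 0 0 0" --pt "0 0 -0.1 0 0 0 0" --pt "0 0 -0.1 0 0 0 0" --pt "0 0 -0.06 0 0 0 0" --pt "0 0 0 0 0 0 0"

```text
clock: 79.6
position: [0.5132, -0.2076, 0.0352]
ee_rot: [-0.192, 3.136, 0.006]
force: [-0.3, 11.2, 9.2]
width: 0.005
gripper_force: 5.7
```

Request:
carry_out --pt "0 0 -0.05 0 0 0 0" --pt "0 0 0 0 0 0 0"

```text
clock: 79.8
position: [0.5134, -0.2085, 0.0353]
ee_rot: [-0.192, 3.136, 0.007]
force: [-1.0, 11.5, 10.3]
width: 0.004
gripper_force: 6.2
```

Request:
carry_out --pt "0 0 -0.05 0 0 0 0" --pt "0 0 0 0 0 0 0"

```text
clock: 80.0
position: [0.5135, -0.2097, 0.0353]
ee_rot: [-0.193, 3.136, 0.007]
force: [-1.2, 13.1, 9.2]
width: 0.003
gripper_force: 6.3
```

```bash
python3 -c "
from m import *
bar()"
```

```text
side bar shelf [ 37. 158.] (0.0243, 0.0172) 5.7
wrist bar shelf [-33.4 156.6] (0.0351, 0.0123) 6.9
wrist bar shelf [-10.  179.7] (0.0081, 0.0028) -81.6
tcp shelf [ -0.4 180.1] [-1.1 11.4  9.9] 0.0011282224312846722 0.03524717717716068
```

Request:
carry_out --pt "0 0 -0.06 0 0 0 0" --pt "0 0 0 0 0 0 0"

```text
clock: 80.35
position: [0.5136, -0.2101, 0.0352]
ee_rot: [0.194, -3.135, -0.009]
force: [-0.7, 14.2, 13.0]
width: 0.003
gripper_force: 8.1
```

Request:
carry_out --pt "0 0 -0.06 0 0 0 0" --pt "0 0 0 0 0 0 0"

```text
clock: 80.55
position: [0.5135, -0.2102, 0.0352]
ee_rot: [0.195, -3.134, -0.012]
force: [-2.6, 20.1, 16.8]
width: 0.002
gripper_force: 10.5
```

Request:
carry_out --pt "0 0 -0.05 0 0 0 0" --pt "0 0 0 0 0 0 0"

```text
clock: 80.75
position: [0.5135, -0.2102, 0.0352]
ee_rot: [0.196, -3.134, -0.015]
force: [-3.3, 23.0, 18.7]
width: -0.0
gripper_force: 12.5
```

The force rises while the position holds, so the tray is against the stop. I back off and check.

Request:
carry_out --pt "0 0 0.2 0 0 0 0" --pt "0 0 0.4 0 0 0 0" --pt "0 0 0.8 0 0 0 0" --pt "0 0 1 -0.5 0 0 0" --pt "0 0 1 -1 0 0 0" --pt "0 0.5 1 -1 0 0 0" --pt "0 1 0.8 -1 0 0 0" --pt "0 1 0.8 -1 0 0 0"

```text
clock: 81.55
position: [0.4327, -0.0751, 0.1478]
ee_rot: [0.189, -3.136, 0.001]
force: [0.4, 1.5, 0.5]
width: 0.004
gripper_force: 0.0
```

Request:
carry_out --pt "0 1 0.8 0 0 0 0" --pt "0 1 0.8 0 0 0 0" --pt "0 1 0.8 0 0 0 0" --pt "0 0 0 0 0 0 0"

```text
clock: 81.95
position: [0.348, -0.0238, 0.1468]
ee_rot: [0.191, -3.133, -0.002]
force: [0.8, 0.2, 0.1]
width: 0.003
gripper_force: 0.0
```

```bash
python3 -c "
from m import *
bar()
d=cam('side'); im1=d['pixels'][110:260,240:440]; shot(d,'s8.png',(200,110,440,290),3)
d=cam('top')
for l,h in((.14,.16),(.047,.0535)):
  for o in blobs(d,zm(d,l,h),60):
    if .4<o['xy'][0]<.8 and abs(o['xy'][1])<.5: print(o['xy'],o['z'],o['size'],o['ang'])"
```

```text
side bar shelf [ -0.7 156.5] (0.0996, 0.0182) 7.4
top bar shelf [ -0.7 156.1] (0.1003, 0.0136) 7.2
tcp shelf [-138.1  382.5] [-0.1  0.3  0.8] 0.0071711817450685975 0.14753987453838777
(0.7789, 0.0593) 0.1498 (0.0257, 0.0254) -21.7
(0.4829, -0.398) 0.15 (0.0643, 0.0616) 89.1
(0.6413, -0.0024) 0.0503 (0.0996, 0.0507) 82.5
```

View pics/s8.png

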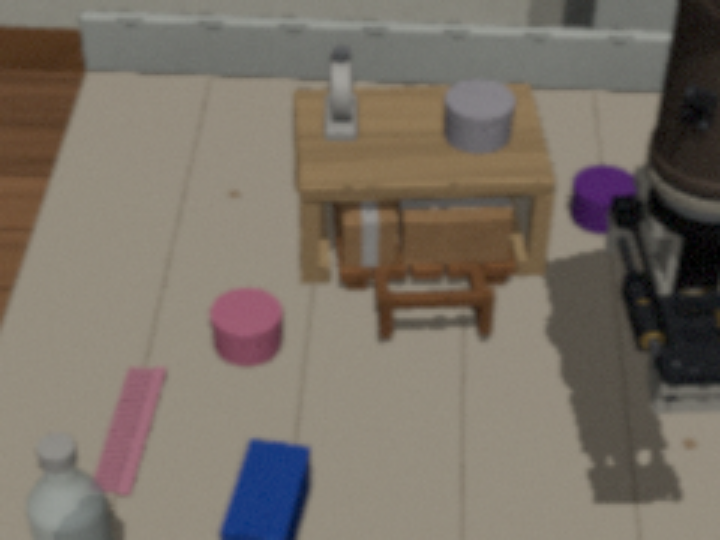

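The crop shows the tray home under the shelf, with cartons at (365,235) and (460,235) in place. The tin stands on top at (480,115), and the thermometer, comb, bottle and decoys are untouched.

```bash
python3 -c "
from cell import arm
print(arm.sign_off())"
```

```text
the job is handed in; nothing more can be done
None
```

I handed the job in at about 82 s: the tin stands on the shelf, all four cartons lie in the clockwise pinwheel, and the tray is back against the stop; one carton was mislaid on the way and put right, and the two rear cartons were last checked just before the tray went in.

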